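# Snap the lid onto the dowel tub

## Robot

A 6-joint arm with a two-finger parallel gripper is mounted at the origin on a cart in front of the work surface, level with it; the furniture and walls round the work are solid. World frame = base frame: x ahead of the robot, y to its left, z up, the work surface at z = 0. Lengths are in mm, angles in rad, forces in N, time in s.
With the tool pointing down it reaches from about 275 to 1000 mm from the base axis. Payload 8.4 kg.
Tool frame: the origin (TCP) lies at the very end of the fingers, on their centre line; the grasp point (between the pads) lies behind it (r.grip_point_offset is the x of the grasp point in the tool frame, in mm); x points along the fingers, z is the direction in which the jaws open and shut, and the axes are right-handed (so a half turn about x gives the same grasp; the last joint's range is limited). The gripper opens to 85 mm and grips with 20 to 120 N. Pads are 22 mm wide; open, the fingers measure 114 mm over their backs; the gripper's body (76 mm by 85 mm) begins 54 mm behind the grasp point. The pads swing forward as they close: fully open they stand 13 mm farther back than shut.
Start: joints at [1.157, 0.353, 1.633, -0, 1.155, -0.002], TCP at [250.161, 572.754, 231.281] pointing down, gripper open.
Joint ranges: [-2.63, 2.63], [-0.92, 2.1], [0.06, 2.66], [-1.3, 4.44], [0, 2.69], [-3.02, 3.02]. Speed limits (rad/s): [2.22, 2.22, 2.79, 3.14, 3.14, 3.14].

## Interface

Orientations are given as [roll, pitch, yaw] about the fixed x, y, z axes, in that order (R = Rz(yaw) Ry(pitch) Rx(roll)).
In Python, from rig import r, vision, order gives the robot as it stands. The module is installed in compiled form; this text tells all that it offers.
- The arm moves only by the tool step_arm, never from a script. Its argument "rows" is a list of rows, each a list of 7 numbers: the shift along the world's x, y, z in mm, then the turn, a rotation vector about the world's x, y, z in rad, then the finger opening in mm, from 0 to 85.4. A call has exactly 8 rows; each row is the pose to reach, as a shift and turn from the pose measured when the call began; what a row does not reach only later rows make up. A row lasts 1/8 s, in which the tool goes at most 62.5 mm and 10.7 degrees, less where a joint would pass 70% of its speed; a pose out of reach is approached as far as the arm can. A call with a gripper value outside its range is refused whole. The fingers move at their own pace and stop on an object; "force" is the grip in N (left out, the last holds). Time passes only in rows, so rows that repeat a pose let the fingers close, or fill a call up. It gives the time, the measured TCP pose, the force and the opening at its end, in the units of the state.
- r.sense(): the state, without advancing time (a new reading comes with each control period).
- vision.grab_frame(name): name is "side" or "top" or "wrist"; returns (picture, depth): 384x512x3 uint8, red, green, blue; 384x512 float32, mm along the optical axis (not along the pixel's ray), 0 where there is no reading.
- vision.camera_info(name): a dict with "K" (3x3 intrinsics, pixels), "origin" and "attitude" of the camera in the world; the wrist camera has in their place "tool_from_camera" (4x4, takes a point from camera to tool coordinates, whose origin is the TCP and whose axes are the tool frame's). Camera axes: x right, y down, z forward; pixel columns grow to the right and rows downward; lengths in mm; the calibration is good to about 2 mm. A picture is of the moment at which its call begins: read the wrist's pose just before it. camera_info takes no time and is no camera call.
- order.sign_off(): hands the job in, once; it reports no verdict.
The state is a dict: "clock": time; "qpos": joint angles; "qvel": joint speeds; "joint_efforts": joint torques, N m; "eef_pos": TCP position; "tcp_rot": TCP orientation; "contact_force": force on the tool from outside, world axes, zero at the start; "wrist_torque": the same for the moment, N m; "opening": opening from 0.0 (shut) to 1.0 (fully open).
Only numpy, scipy, OpenCV 4.12 (cv2) and the standard library are available. Lean on these libraries where they do the work, as an engineer would, in place of code of your own. Each camera call takes 0.05 s, during which the arm holds its last target.

## Task

Close the white dowel tub. First lift away the wooden offcut that lies across its open end and lay it down on the bench, off the tub. Then push the lid along the tub until its front edge is fully home under the two hooks, and press its raised rear end down until it snaps under the spring catch and stays shut. Leave the other things on the bench where they are.

Things in the scene. Friction and masses are not known exactly. Their poses are not given: they have to be found in the camera images.
- tub: White plastic tub full of dowels, fixed to the bench, 120 mm along its x, 200 mm along its y, rim at z = 43 mm. Origin: centre of its underside; z up. Guide cheeks stand along its long sides (inner faces x = -62 and +62 mm, y = -95 to +10 mm, top z = 64 mm); the lid runs between them with 2 mm play each side.
- tub_hooks (a point): Fixed point of the tub at x = 0, y = 100.5, z = 43 mm, midway between the two corner hooks of its +y end. The hooks (x = -62..-42 and +42..+62 mm) have lips from y = 88 to 106.5 mm, underside z = 51, top z = 55 mm, and a stop face at y = 100.5 mm for the lid's front edge.
- catch (a joint): Spring catch: an upright tab 50 mm wide in the middle of the tub's -y end. Nose tip at tub y = -97, z = 49.5 mm; a ramp rises from it outward to y = -104, z = 60 mm. 0 at rest, grows (m) as the nose is pushed outward, at most 0.009; a spring returns it. Pressing the lid's rear end down with some 5 to 15 N forces it past the nose, which springs back over it.
- lid: Loose flat grey plastic lid, 120 (x) x 200 (y) x 5 mm, 150 g, axes as the tub's. Origin: centre of its underside. At the start it lies some 70 mm too far to the tub's -y end, tilted 7 degrees: rear part up on the catch, front (+y) edge on the rim. Pushed home, its origin is at tub y = 0 and its rear end still rests about 10 mm high on the catch; shut, it lies flat on the rim, top at tub z = 48 mm.
- lid_bar (a point): Centre of the upright thumb bar on the lid's top (60 mm along lid x, 8 mm thick along lid y, 16 mm high), at lid y = -45 mm, 12.5 mm above the lid's underside. The lid can be pushed along by the bar's -y face; this takes a few newtons, up to about 10.
- lid_near (a point): Point on the lid's top, middle of its rear (-y) end, 15 mm inside the rear edge: where to press. Shut, it is at tub z = 48 mm.
- lid_far (a point): Point on the lid's top, 5 mm inside the middle of its front (+y) edge. Home, it is at tub y = 95 mm.
- offcut_mid (a point): Centre of the wooden offcut, a planed bar 45 x 160 x 30 mm (its own x, y, z), 104 g, loose. It lies flat across the tub on both rims (underside at z = 43 mm), near the hooks, its long y axis about parallel to the tub's x, reaching over both sides; it stops the lid from going home. Take it across its 45 mm width.
- offcut: The same wooden offcut; origin at the centre of its underside.
- chisel: The loose chisel nearest the robot, 276 mm long, 25 mm high; bystander.
- pliers: The pliers nearest the tub, red handles, 162 mm long, 13 mm high; bystander.
There are look-alikes about, which are no part of the job. Of the things that look like the offcut, the largest one is meant.

How it is judged (in metres and radians):
On the way, in this order (a step that is already met when the one before it is completed fails the run):
1. the offcut lies on the bench off the tub, let go (height (world z) of offcut_mid between 0.008 and 0.028 m and contact force between offcut and tub below 0.05 N and linear speed of offcut below 0.03 m/s and contact force between the fingers and offcut below 0.05 N), for 0.2 s.
2. the lid's front edge is home under the hooks (y of lid_far in the frame of tub above 0.091 m and z of lid_far in the frame of tub below 0.0507 m), for 0.1 s.
At the end, for the whole second after the job is handed in: The lid is shut: front edge under the hooks (within 4 mm of home), both ends flat on the rim (tops within about 2.5 mm of 48 mm), the catch sprung back over it (within 2 mm); the offcut lies at rest on the bench (centre between 8 and 28 mm high), not touching the tub (all of step 2 and height (world z) of offcut_mid between 0.008 and 0.028 m and contact force between offcut and tub below 0.05 N and linear speed of offcut below 0.03 m/s and z of lid_near in the frame of tub below 0.0503 m and value of joint catch below 0.002 m and linear speed of lid below 0.02 m/s).
It fails at once if the chisel or the pliers moved by more than 30 mm (distance of any of chisel, pliers from where it was at the start of the episode above 0.03 m).
It also fails if it takes over 64 s, if anything falls off the work surface, if the arm or the gripper's body presses on something with over 40 N, if the wrist force passes 120 N, or if a joint passes its speed limit or range.

## Working session

There is one attempt and no reset: what is moved stays moved. The work goes in short steps, Python scripts to look and compute and a tool call to move; the robot and the scene stay as the last step left them, time stands still between calls to the robot, and variables do not carry over. Pictures are saved under pics/ and viewed, and the job is handed in when it is done.

Besides the shell and the picture viewer there is one more tool, called after "Call:" by a JSON object that holds its "op" and its "data", one argument or row to a line. step_arm: Moves the arm, as the interface text tells. Its arguments: {"type":"object","properties":{"rows":{"type":"array"},"force":{"type":"number"}},"required":["rows"]}

```bash
mkdir -p pics; cat > h.py <<'E'
import numpy as np, cv2
from rig import r, vision, order
from scipy.spatial.transform import Rotation as R
def grab(n,f):
    s=r.sense(); p,d=vision.grab_frame(n)
    cv2.imwrite('pics/%s.png'%f,p[:,:,::-1]); np.savez('pics/%s.npz'%f,p=p,d=d,e=s['eef_pos'],t=s['tcp_rot'])
    return p,d
def cam(n):
    c=vision.camera_info(n); return c
E
python3 - <<'E'
from h import *
s=r.sense(); print(s, r.grip_point_offset)
for n in ('side','top','wrist'):
    grab(n,n+'0'); print(n,vision.camera_info(n))
E
```

```text
{'clock': 0.0, 'qpos': array([ 1.15659993e+00,  3.53682573e-01,  1.63409860e+00, -2.80092121e-05,
        1.15517642e+00, -2.39185602e-03]), 'qvel': array([ 0.00089998,  0.0005556 , -0.00042641,  0.00055908,  0.00078402,
       -0.00175471]), 'joint_efforts': array([ 1.60943488e-03, -6.05253053e+01, -3.42067838e+01,  1.21258527e-04,
        9.37673118e-03, -7.44152601e-06]), 'eef_pos': array([249.98742102, 572.33739225, 230.55537227]), 'tcp_rot': array([-3.12522451,  1.56943115, -1.96622141]), 'contact_force': array([-0.41221447,  0.29605154, -0.21474016]), 'wrist_torque': array([ 0.00107807, -0.05377279, -0.02604044]), 'opening': 0.9982949321271912} -18.700000000000003
side {'K': array([[348.8405026 ,   0.        , 258.85817542],
       [  0.        , 348.8405026 , 184.80610723],
       [  0.        ,   0.        ,   1.        ]]), 'origin': array([ 308.46702692, -996.75461496,  698.06998978]), 'attitude': array([-2.21946233,  0.02105049, -0.13825312])}
top {'K': array([[481.1773804 ,   0.        , 250.74062913],
       [  0.        , 481.1773804 , 196.94456397],
       [  0.        ,   0.        ,   1.        ]]), 'origin': array([ 347.69432099, -214.92403121, 1293.25230426]), 'attitude': array([-3.10251871,  0.01207238, -1.57433505])}
wrist {'K': array([[270.17421047,   0.        , 248.40199951],
       [  0.        , 270.17421047, 187.12948846],
       [  0.        ,   0.        ,   1.        ]]), 'tool_from_camera': array([[ 1.52975886e-04, -2.60913597e-01,  9.65362145e-01,
        -1.42839143e+02],
       [ 1.50536613e-04, -9.65362140e-01, -2.60913620e-01,
         6.68881254e+01],
       [ 9.99999977e-01,  1.85235840e-04, -1.08400079e-04,
         1.36460079e+00],
       [ 0.00000000e+00,  0.00000000e+00,  0.00000000e+00,
         1.00000000e+00]])}
```

View pics/top0.png

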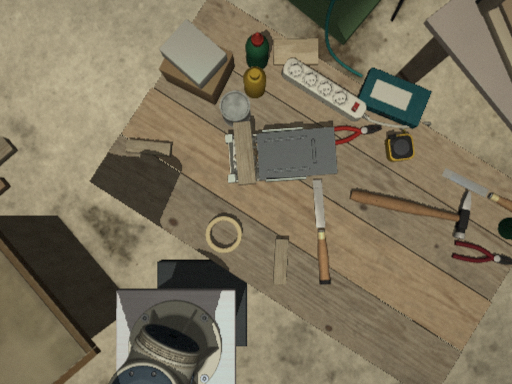

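View pics/side0.png

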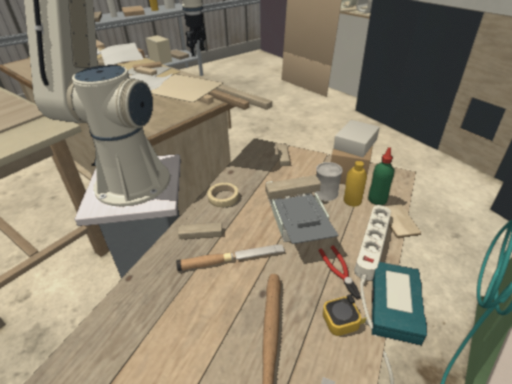

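```bash
python3 - <<'E'
from h import *
p=cv2.imread('pics/top0.png'); c=p[80:220,200:360]; cv2.imwrite('pics/top0c.png',cv2.resize(c,None,fx=4.2,fy=4.2,interpolation=cv2.INTER_CUBIC))
# height map via depth
f=np.load('pics/top0.npz'); d=f['d']; c=cam('top'); K=c['K']; Rm=R.from_euler('xyz',c['attitude']).as_matrix()
v,u=np.mgrid[0:384,0:512]
P=np.stack([(u-K[0,2])/K[0,0]*d,(v-K[1,2])/K[1,1]*d,d],-1)@Rm.T+c['origin']
for uv in [(244,153),(244,130),(244,180),(290,155),(330,150),(260,150),(282,260),(232,160),(295,50),(350,250),(148,147)]:
    print(uv,P[uv[1],uv[0]].round(1), d[uv[1],uv[0]])
E
```

```text
(244, 153) [ 507.3 -183.6   74.7] 1224.112
(244, 130) [ 566.7 -183.7   71.8] 1229.3723
(244, 180) [ 438.6 -183.4   73.7] 1222.5029
(290, 155) [ 504.1 -301.9   55. ] 1242.2748
(330, 150) [ 514.  -402.3   73.5] 1223.0221
(260, 150) [ 517.9 -224.5   52.4] 1246.3829
(282, 260) [ 231.3 -281.3   22.2] 1264.6748
(232, 160) [ 497.8 -149.5    4.5] 1294.359
(295, 50) [ 794.  -320.4   10.8] 1297.5448
(350, 250) [ 255.4 -464.2   -0. ] 1285.5931
(148, 147) [531.6  73.3  22. ] 1280.8461
```

View pics/top0c.png

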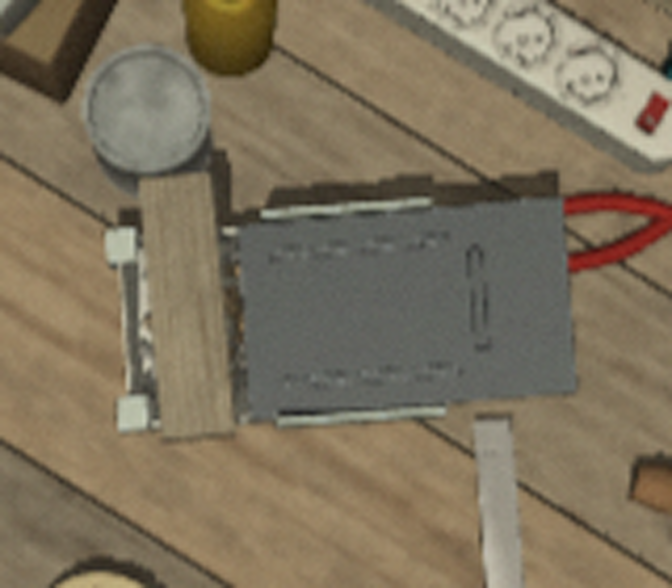

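```bash
cat >> h.py <<'E'
def ray(n,uv,z,T=None):
    c=cam(n);K=c['K'];Rm=R.from_euler('xyz',c['attitude']).as_matrix();o=c['origin']
    uv=np.atleast_2d(uv).astype(float)
    dd=np.c_[(uv[:,0]-K[0,2])/K[0,0],(uv[:,1]-K[1,2])/K[1,1],np.ones(len(uv))]@Rm.T
    return o+dd*((z-o[2])/dd[:,2])[:,None]
def cloud(n,d):
    c=cam(n);K=c['K'];Rm=R.from_euler('xyz',c['attitude']).as_matrix()
    v,u=np.mgrid[0:384,0:512]
    return np.stack([(u-K[0,2])/K[0,0]*d,(v-K[1,2])/K[1,1]*d,d],-1)@Rm.T+c['origin']
E
python3 - <<'E'
from h import *
f=np.load('pics/top0.npz'); d=f['d'];p=f['p']; P=cloud('top',d); z=P[...,2]
hsv=cv2.cvtColor(p,cv2.COLOR_RGB2HSV)
def comps(m,name,zpl):
    n,l,st,ce=cv2.connectedComponentsWithStats(m.astype(np.uint8))
    for i in range(1,n):
        if st[i,4]>8:
            q=np.argwhere(l==i)[:,::-1]; w=ray('top',q,zpl)[:,:2].astype(np.float32)
            print(name,st[i],ce[i].round(1),cv2.minAreaRect(w),'z',np.median(z[l==i]).round(1))
roi=np.zeros(z.shape,bool); roi[100:200,215:350]=1
s=hsv[...,1]; v=hsv[...,2]
print('hook',hsv[138,228],'off',hsv[150,244],'lid',hsv[155,300])
m=roi&(z>64)&(s>50); comps(m,'off',73)
m=roi&(s<40)&(v>165); comps(m,'white',55)
m=roi&(s<60)&(v<140)&(z>45); comps(m,'lid',60)
for yy in range(-400,-230,20):
    k=(abs(P[...,1]-yy)<4)&(abs(P[...,0]-505)<15)&roi; print(yy,np.median(z[k]).round(1),end='; ')
for q in [(235,106),(254,80)]: print(P[q[1],q[0]])
np.set_printoptions(linewidth=150)
print('bench pts',ray('top',[(92,180),(110,150),(140,225)],0).round())
E
```

```text
hook [ 38  30 185] off [ 21  76 135] lid [ 55  15 100]
off [ 233  121   23   63 1099] [243.9 152.1] ((510.4118957519531, -183.06983947753906), (160.20510864257812, 45.09152603149414), 5.4730119705200195) z 73.7
white [328 100  22  14 111] [342.6 105.6] ((629.5849609375, -428.25), (54.278411865234375, 33.92190170288086), 89.6295166015625) z 41.5
white [337 100   8   3  17] [340.2 100.6] ((643.8997802734375, -433.51287841796875), (18.101593017578125, 5.224656581878662), 89.62973022460938) z 25.3
white [225 135   7   8  47] [228.2 138. ] ((547.852294921875, -141.79354858398438), (15.549003601074219, 18.2445068359375), 89.88908386230469) z 55.6
white [233 147   2   9  16] [233.4 150.6] ((515.261474609375, -155.97482299804688), (2.5884628295898438, 20.784164428710938), 89.87979888916016) z 4.8
white [228 175   7   7  47] [230.9 178.1] ((445.294189453125, -149.36709594726562), (15.497288703918457, 15.556230545043945), 89.87512969970703) z 55.7
lid [220 100  30  23 312] [233.2 112.1] ((618.4224243164062, -158.94671630859375), (75.11456298828125, 57.30438232421875), 89.62953186035156) z 92.1
lid [233 100   7   7  42] [236.1 102.7] ((639.2315673828125, -162.94435119628906), (15.525657653808594, 15.69572639465332), 89.85188293457031) z 92.2
lid [ 256  126   81   55 3674] [296.2 152.6] ((510.6331787109375, -317.45159912109375), (131.6385498046875, 200.43515014648438), 3.7767412662506104) z 61.3
-400 71.3; -380 69.4; -360 81.4; -340 63.3; -320 61.2; -300 59.2; -280 56.8; -260 54.1; -240 51.6; [ 624.2785303  -161.71586215   91.03829219]
[ 682.22183801 -209.96740269  118.86370812]
bench pts [[446. 230.   0.]
 [527. 181.   0.]
 [324.  99.   0.]]
```

```bash
cat >> h.py <<'E'
def tool():
    s=r.sense(); return s['eef_pos'],R.from_euler('xyz',s['tcp_rot']).as_matrix(),s
def plan(pos,jaw):  # jaw: angle(deg) of tool z axis in world xy, tool x down
    e,M,s=tool(); j=np.radians(jaw)
    zx=np.array([np.cos(j),np.sin(j),0]); xx=np.array([0,0,-1.]); T=np.stack([xx,np.cross(zx,xx),zx],1)
    return np.array(pos)-e, R.from_matrix(T@M.T).as_rotvec()
E
python3 - <<'E'
from h import *
e,M,s=tool(); print(M.round(3)); 
for j in (95.5,-84.5): print(plan([510,-183,150],j), np.degrees(plan([510,-183,150],j)[1]))
E
```

```text
[[-0.    -0.916  0.4  ]
 [-0.001  0.4    0.916]
 [-1.     0.    -0.001]]
(array([ 259.96310241, -755.42528411,  -80.72150051]), array([ 1.05614688e-03, -1.73191358e-04,  5.07839521e-01])) [ 6.05127589e-02 -9.92313386e-03  2.90970612e+01]
(array([ 259.96310241, -755.42528411,  -80.72150051]), array([-2.33103091e-04, -1.42149762e-03, -2.63375276e+00])) [-1.33558233e-02 -8.14458142e-02 -1.50902918e+02]
```

Call:
{"op": "step_arm", "data": {
  "rows": [
    [16, -47, -2, 0, 0, 0.032, 70],
    [32, -94, -4, 0, 0, 0.064, 70],
    [49, -141, -6, 0, 0, 0.095, 70],
    [65, -189, -8, 0, 0, 0.127, 70],
    [81, -236, -10, 0, 0, 0.159, 70],
    [97, -283, -12, 0, 0, 0.19, 70],
    [114, -330, -14, 0, 0, 0.222, 70],
    [130, -377, -16, 0, 0, 0.254, 70]
  ],
  "force": 40
}}

```text
clock: 1.15
eef_pos: [380.3, 193.9, 214.7]
tcp_rot: [-2.829, 1.57, -1.414]
contact_force: [-0.2, -0.2, 0.6]
opening: 0.822
```

Call:
{"op": "step_arm", "data": {
  "rows": [
    [16, -47, -2, 0, 0, 0.032, 65],
    [32, -94, -4, 0, 0, 0.064, 65],
    [49, -141, -6, 0, 0, 0.095, 65],
    [65, -189, -8, 0, 0, 0.127, 65],
    [81, -236, -10, 0, 0, 0.159, 65],
    [97, -283, -12, 0, 0, 0.19, 65],
    [114, -330, -14, 0, 0, 0.222, 65],
    [130, -368, -16, 0, 0, 0.254, 65]
  ]
}}

```text
clock: 2.15
eef_pos: [510.5, -176.0, 198.5]
tcp_rot: [-2.924, 1.57, -1.256]
contact_force: [1.3, -0.4, 0.1]
opening: 0.762
```

```bash
python3 - <<'E'
from h import *
e,M,s=tool(); print(e,s['opening']*85.4,s['contact_force'],s['qpos']); print(plan([510.4,-183,48],95.5))
grab('wrist','w1'); grab('top','t1')
E
```

```text
[ 510.53273023 -176.0338667   198.50826907] 65.07109041623292 [ 1.26565896 -0.4116157   0.07263542] [-3.34348846e-01  2.56924259e-01  1.84863054e+00 -8.56354335e-04
  1.03547909e+00 -2.00238944e+00]
(array([-1.32730227e-01, -6.96613330e+00, -1.50508269e+02]), array([ 0.00087942,  0.00028552, -0.00168779]))
```

View pics/w1.png

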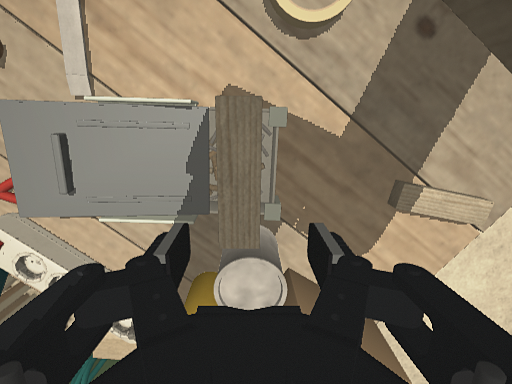

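```bash
cat >> h.py <<'E'
def wray(f,uv,z):
    f=np.load('pics/%s.npz'%f); c=cam('wrist'); K=c['K']; T=c['tool_from_camera']; M=R.from_euler('xyz',f['t']).as_matrix()
    uv=np.atleast_2d(uv).astype(float)
    dd=np.c_[(uv[:,0]-K[0,2])/K[0,0],(uv[:,1]-K[1,2])/K[1,1],np.ones(len(uv))]@T[:3,:3].T@M.T
    o=f['e']+M@T[:3,3]; return o+dd*((z-o[2])/dd[:,2])[:,None]
E
python3 - <<'E'
from h import *
p=cv2.imread('pics/w1.png'); h=cv2.cvtColor(p,cv2.COLOR_BGR2HSV)
f=np.load('pics/w1.npz');d=f['d']
print(h[170,205:275:3,1],d[170,205:275:3].round())
print(wray('w1',[(217,170),(262,170),(217,100),(263,100)],73).round(1))
print('hooks',wray('w1',[(271,211),(275,117)],55).round(1))
E
```

```text
[16 14 63 85 54 69 64 64 74 69 62 65 64 66 63 75 62 66 63 34 38 37 35 38] [299. 299. 328. 333. 273. 273. 274. 273. 274. 273. 272. 272. 273. 274.
 273. 273. 271. 273. 273. 343. 344. 344. 333. 305.]
[[ 502.  -207.3   73. ]
 [ 497.6 -162.    73. ]
 [ 434.7 -211.8   73. ]
 [ 430.4 -168.5   73. ]]
hooks [[ 546.8 -145.4   55. ]
 [ 444.8 -153.6   55. ]]
```

Call:
{"op": "step_arm", "data": {
  "rows": [
    [0, -2, -20, 0, 0, 0, 65],
    [0, -4, -45, 0, 0, 0, 65],
    [0, -6, -70, 0, 0, 0, 65],
    [0, -7, -95, 0, 0, 0, 65],
    [0, -7, -115, 0, 0, 0, 65],
    [0, -7, -130, 0, 0, 0, 65],
    [0, -7, -142, 0, 0, 0, 65],
    [0, -7, -149, 0, 0, 0, 65]
  ]
}}

```text
clock: 3.25
eef_pos: [511.5, -184.2, 49.0]
tcp_rot: [-2.727, 1.569, -1.061]
contact_force: [1.0, -0.0, 0.8]
opening: 0.762
```

Call:
{"op": "step_arm", "data": {
  "rows": [
    [0, 0, 0, 0, 0, 0, 65],
    [0, 0, 0, 0, 0, 0, 40],
    [0, 0, 0, 0, 0, 0, 40],
    [0, 0, 0, 0, 0, 0, 40],
    [0, 0, 0, 0, 0, 0, 40],
    [0, 0, 0, 0, 0, 0, 35],
    [0, 0, 5, 0, 0, 0, 35],
    [0, 0, 10, 0, 0, 0, 35]
  ],
  "force": 40
}}

```text
clock: 4.25
eef_pos: [511.4, -184.1, 59.2]
tcp_rot: [-2.789, 1.569, -1.123]
contact_force: [-0.8, 0.5, -1.6]
opening: 0.52
```

Call:
{"op": "step_arm", "data": {
  "rows": [
    [0, 0, 12, 0, 0, 0, 35],
    [0, 0, 26, 0, 0, 0, 35],
    [0, 0, 40, 0, 0, 0, 35],
    [0, 0, 55, 0, 0, 0, 35],
    [-2, 15, 60, 0, 0, 0, 35],
    [-6, 40, 60, 0, 0, 0, 35],
    [-10, 70, 60, 0, 0, 0, 35],
    [-14, 95, 60, 0, 0, 0, 35]
  ]
}}

```text
clock: 5.25
eef_pos: [496.7, -87.3, 119.2]
tcp_rot: [-2.943, 1.569, -1.276]
contact_force: [0.5, -0.2, -0.2]
opening: 0.516
```

```bash
python3 - <<'E'
from h import *
e,M,s=tool(); print(e,s['opening']*85.4,s['contact_force'])
grab('side','s2');grab('wrist','w2')
a=cv2.imread('pics/s2.png')[120:300,150:420]; cv2.imwrite('pics/s2c.png',cv2.resize(a,None,fx=2.8,fy=2.8))
E
```

```text
[496.69674048 -87.32054138 119.17966839] 44.07881470636714 [ 0.50645793 -0.17066799 -0.16340193]
```

View pics/s2c.png

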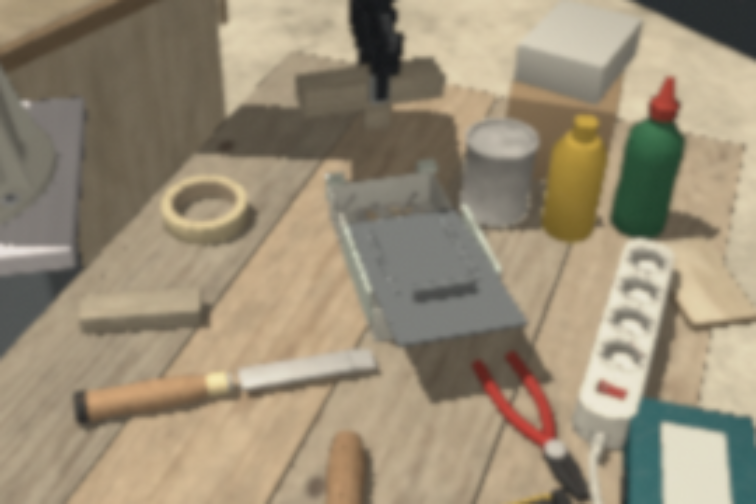

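View pics/w2.png

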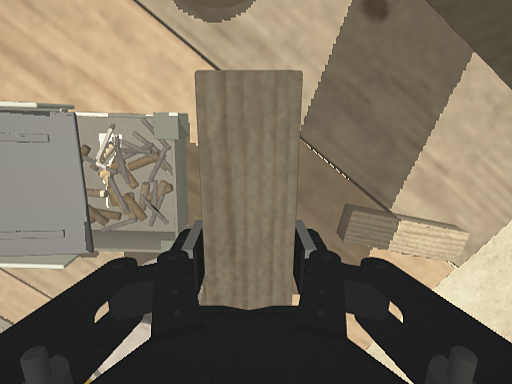

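Call:
{"op": "step_arm", "data": {
  "rows": [
    [0, 12, -15, 0, 0, 0, 35],
    [0, 18, -35, 0, 0, 0, 35],
    [0, 18, -55, 0, 0, 0, 35],
    [0, 18, -75, 0, 0, 0, 35],
    [0, 18, -92, 0, 0, 0, 35],
    [0, 18, -103, 0, 0, 0, 35],
    [0, 18, -109, 0, 0, 0, 35],
    [0, 18, -112, 0, 0, 0, 35]
  ]
}}

```text
clock: 6.35
eef_pos: [496.4, -68.6, 6.9]
tcp_rot: [2.87, 1.57, -1.745]
contact_force: [-0.4, 0.6, 0.4]
opening: 0.521
```

Call:
{"op": "step_arm", "data": {
  "rows": [
    [0, 0, 0, 0, 0, 0, 55],
    [0, 0, 0, 0, 0, 0, 62],
    [0, 0, 0, 0, 0, 0, 62],
    [0, 0, 12, 0, 0, 0, 62],
    [0, 0, 35, 0, 0, 0, 62],
    [0, 0, 70, 0, 0, 0, 62],
    [0, 0, 110, 0, 0, 0, 62],
    [0, 0, 150, 0, 0, 0, 62]
  ]
}}

```text
clock: 7.35
eef_pos: [496.3, -68.6, 159.1]
tcp_rot: [-2.847, 1.57, -1.178]
contact_force: [0.9, -0.5, -0.8]
opening: 0.723
```

```bash
python3 - <<'E'
from h import *
e,M,s=tool(); print(e,s['opening']*85.4,s['contact_force'],s['qpos'])
grab('top','t3')
p=cv2.imread('pics/t3.png'); cv2.imwrite('pics/t3c.png',cv2.resize(p[60:240,130:400],None,fx=2.8,fy=2.8,interpolation=cv2.INTER_CUBIC))
# lid profile along its axis
f=np.load('pics/top0.npz');P=cloud('top',f['d']);a=np.radians(4.2);u=np.array([np.cos(a),np.sin(a)]);v=np.array([-u[1],u[0]])
q=P[...,:2]-np.array([503.7,-242.6]); X=q@u;Y=q@v
for y in range(-185,40,10):
    k=(abs(Y-y)<4)&(abs(X)<22); k2=(abs(Y-y)<4)&(abs(X)>40)&(abs(X)<55); print(y,np.median(P[k,2]).round(1),P[k,2].max().round(1),np.median(P[k2,2]).round(1))
E
```

```text
[496.25200683 -68.55897163 159.10061388] 61.74822365188991 [ 0.85696257 -0.51360302 -0.84882924] [-1.39563016e-01  2.48768474e-01  1.96395235e+00 -1.30688293e-03
  9.28256463e-01 -1.80708129e+00]
-185 0.5 8.1 -0.6
-175 72.0 74.2 73.3
-165 72.5 77.9 73.2
-155 71.1 76.2 70.8
-145 69.8 75.2 70.6
-135 68.6 75.1 68.5
-125 67.8 72.3 67.6
-115 80.3 86.6 65.4
-105 64.9 70.5 64.4
-95 63.3 70.6 65.3
-85 62.0 66.6 63.6
-75 60.7 66.8 61.7
-65 60.3 64.5 59.8
-55 59.4 62.6 59.3
-45 58.0 62.3 58.2
-35 56.5 62.5 56.6
-25 55.8 59.3 55.0
-15 54.0 58.2 53.6
-5 52.3 58.7 52.6
5 50.5 57.4 52.5
15 50.9 55.8 49.5
25 43.0 54.8 46.4
35 20.3 76.0 20.0
```

View pics/t3c.png

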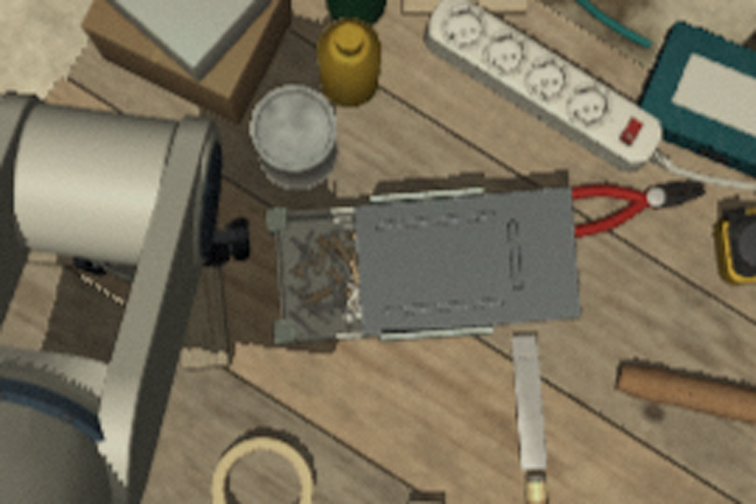

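Call:
{"op": "step_arm", "data": {
  "rows": [
    [2, -25, 0, 0, 0, -0.13, 0],
    [4, -50, 0, 0, 0, -0.26, 0],
    [6, -75, 0, 0, 0, -0.39, 0],
    [8, -105, 0, 0, 0, -0.52, 0],
    [10, -135, 0, 0, 0, -0.65, 0],
    [12, -165, 0, 0, 0, -0.78, 0],
    [14, -195, 0, 0, 0, -0.91, 0],
    [16, -220, 0, 0, 0, -1.04, 0]
  ]
}}

```text
clock: 8.4
eef_pos: [514.9, -290.1, 164.6]
tcp_rot: [-1.884, 1.563, -1.261]
contact_force: [-0.2, 0.3, 0.7]
opening: 0.003
```

Call:
{"op": "step_arm", "data": {
  "rows": [
    [0, -15, 0, 0, 0, -0.1, 0],
    [0, -30, 0, 0, 0, -0.2, 0],
    [1, -45, 0, 0, 0, -0.3, 0],
    [1, -60, 0, 0, 0, -0.4, 0],
    [1, -75, 0, 0, 0, -0.5, 0],
    [2, -90, 0, 0, 0, -0.55, 0],
    [2, -97, 0, 0, 0, -0.555, 0],
    [2, -97, 0, 0, 0, -0.555, 0]
  ]
}}

```text
clock: 9.4
eef_pos: [516.8, -387.3, 164.7]
tcp_rot: [-1.894, 1.563, -1.825]
contact_force: [1.0, 0.6, -0.2]
opening: -0.0
```

```bash
python3 - <<'E'
from h import *
e,M,s=tool(); print(e,s['opening']*85.4,s['contact_force'],s['qpos'],M.round(3)); print(plan([514,-385,72],4.2))
grab('wrist','w4');grab('top','t4')
p=cv2.imread('pics/t4.png'); cv2.imwrite('pics/t4c.png',cv2.resize(p[60:240,130:400],None,fx=2.8,fy=2.8,interpolation=cv2.INTER_CUBIC))
E
```

```text
[ 516.82250169 -387.33630496  164.66068711] -0.02766389836603596 [ 1.01798693  0.55240501 -0.15458439] [-0.64169122  0.44887284  1.64717613 -0.00825837  1.04264426 -0.70689711] [[-0.002 -0.069  0.998]
 [-0.007  0.998  0.069]
 [-1.    -0.007 -0.002]]
(array([ -2.82250169,   2.33630496, -92.66068711]), array([ 0.00746231, -0.00192026,  0.00394654]))
```

View pics/w4.png

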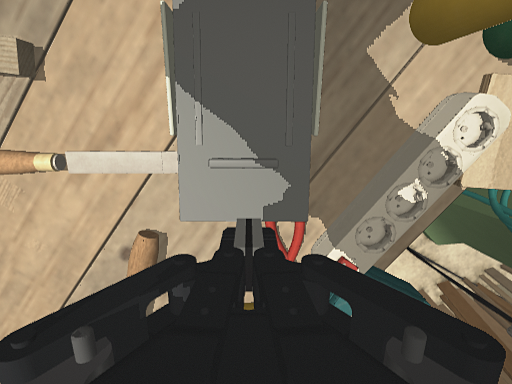

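View pics/t4c.png

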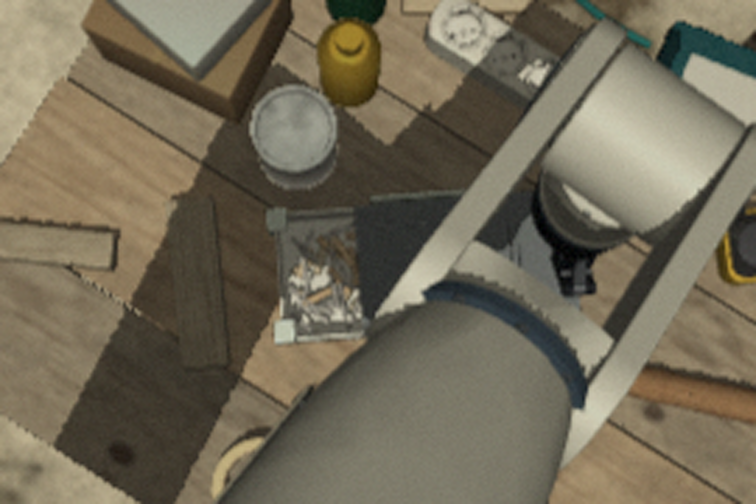

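```bash
python3 - <<'E'
from h import *
a=np.radians(4.2);u=np.array([np.cos(a),np.sin(a)]);v=np.array([-u[1],u[0]])
def tub(w): q=np.atleast_2d(w)[:,:2]-np.array([503.7,-242.6]); return np.c_[q@u,q@v].round(1)
W=wray('w4',[(208,163),(278,163),(243,159),(243,167)],83); print('bar',W.round(1),tub(W))
W=wray('w4',[(180,221),(309,221)],73); print('rear edge',W.round(1),tub(W))
print('tcp',tub(r.sense()['eef_pos']))
p=cv2.imread('pics/w4.png'); cv2.imwrite('pics/w4c.png',cv2.resize(p[130:260,170:320],None,fx=4,fy=4,interpolation=cv2.INTER_CUBIC))
E
```

```text
bar [[ 480.6 -362.5   83. ]
 [ 539.3 -358.4   83. ]
 [ 509.8 -357.    83. ]
 [ 510.2 -363.8   83. ]] [[ -31.8 -117.9]
 [  27.  -118.1]
 [  -2.3 -114.6]
 [  -2.4 -121.4]]
rear edge [[ 454.8 -421.1   73. ]
 [ 574.7 -412.6   73. ]] [[ -61.8 -174.4]
 [  58.3 -174.7]]
tcp [[   2.5 -144.7]]
```

View pics/w4c.png

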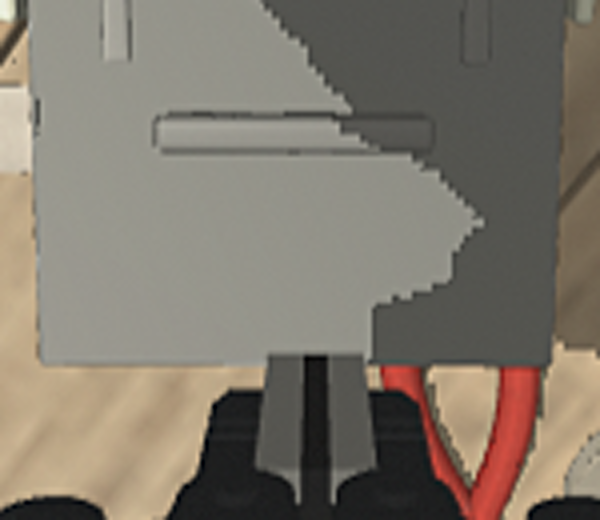

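Call:
{"op": "step_arm", "data": {
  "rows": [
    [-1, 0, -15, 0.007, -0.002, 0.004, 0],
    [-2, 0, -30, 0.007, -0.002, 0.004, 0],
    [-2, 0, -45, 0.007, -0.002, 0.004, 0],
    [-2, 0, -60, 0.007, -0.002, 0.004, 0],
    [-2, 0, -72, 0.007, -0.002, 0.004, 0],
    [-2, 0, -82, 0.007, -0.002, 0.004, 0],
    [-2, 0, -88, 0.007, -0.002, 0.004, 0],
    [-2, 0, -90, 0.007, -0.002, 0.004, 0]
  ]
}}

```text
clock: 10.5
eef_pos: [514.8, -386.7, 74.3]
tcp_rot: [-3.101, 1.57, -3.028]
contact_force: [-1.0, 0.1, 0.4]
opening: -0.002
```

Call:
{"op": "step_arm", "data": {
  "rows": [
    [-0.2, 3, 0, 0, 0, 0, 0],
    [-0.4, 6, -1, 0, 0, 0, 0],
    [-0.7, 9, -2, 0, 0, 0, 0],
    [-0.9, 12, -2.5, 0, 0, 0, 0],
    [-1.1, 15, -3, 0, 0, 0, 0],
    [-1.3, 18, -3.5, 0, 0, 0, 0],
    [-1.5, 21, -4, 0, 0, 0, 0],
    [-1.8, 24, -4.5, 0, 0, 0, 0]
  ]
}}

```text
clock: 11.5
eef_pos: [513.0, -362.5, 69.8]
tcp_rot: [-2.714, 1.571, -2.64]
contact_force: [0.5, 0.1, 0.7]
opening: -0.003
```

```bash
python3 - <<'E'
from h import *
grab('side','s5');grab('wrist','w5'); print(r.sense()['contact_force'],r.sense()['eef_pos'])
a=cv2.imread('pics/s5.png')[170:270,230:370]; b=cv2.imread('pics/w5.png')
cv2.imwrite('pics/s5c.png',np.hstack([cv2.resize(a,(504,360),interpolation=cv2.INTER_CUBIC),cv2.resize(b[100:280,150:350],(296,360))]))
E
```

```text
[ 0.13093413  0.60001703 -0.25907398] [ 512.83859121 -362.19607004   69.62759353]
```

View pics/s5c.png

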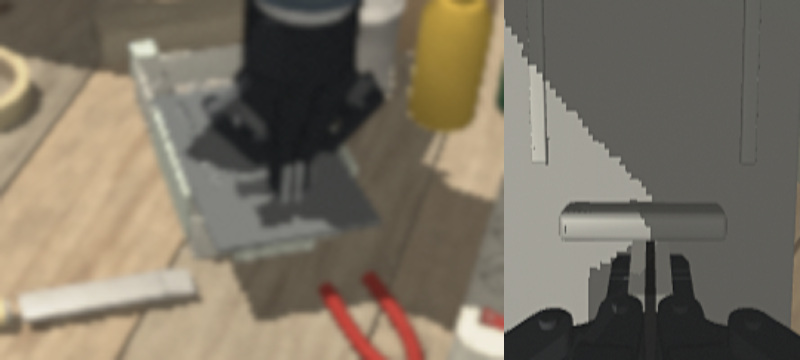

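```bash
cat >> h.py <<'E'
_a=np.radians(4.2);_u=np.array([np.cos(_a),np.sin(_a)]);_v=np.array([-_u[1],_u[0]])
def tub(w): q=np.atleast_2d(w)[:,:2]-np.array([503.7,-242.6]); return np.c_[q@_u,q@_v].round(1)
E
python3 - <<'E'
from h import *
W=wray('w5',[(189,219),(300,219),(245,208)],81); print(tub(W),tub(r.sense()['eef_pos']))
d=np.load('pics/w5.npz')['d']; print(d[195:232:3,200],d[215,190:300:10])
E
```

```text
[[ -30.7 -105. ]
 [  27.1 -105. ]
 [  -1.5  -98.9]] [[   0.4 -119.9]]
[155.43262 156.15112 154.43959 145.86505 140.61134 140.22647 140.73592
 141.99883 142.63412 157.92755 157.65968 157.47467 158.04991] [140.98836 142.61609 140.11998 139.97664 142.20393 141.99974 140.8988
 141.2606  141.03065 140.20486 141.33006]
```

Call:
{"op": "step_arm", "data": {
  "rows": [
    [-0.3, 4, -0.5, 0, 0, 0, 0],
    [-0.6, 8, -1, 0, 0, 0, 0],
    [-0.9, 12, -1.5, 0, 0, 0, 0],
    [-1.2, 16, -2, 0, 0, 0, 0],
    [-1.5, 20, -2.5, 0, 0, 0, 0],
    [-1.8, 24, -3, 0, 0, 0, 0],
    [-2.0, 28, -3.5, 0, 0, 0, 0],
    [-2.3, 32, -4, 0, 0, 0, 0]
  ]
}}

```text
clock: 12.6
eef_pos: [510.7, -330.1, 65.7]
tcp_rot: [2.68, 1.57, 2.753]
contact_force: [1.4, -2.0, 1.2]
opening: 0.0
```

Call:
{"op": "step_arm", "data": {
  "rows": [
    [-0.2, 3, -0.5, 0, 0, 0, 0],
    [-0.4, 6, -1, 0, 0, 0, 0],
    [-0.7, 9, -1.5, 0, 0, 0, 0],
    [-0.9, 12, -2, 0, 0, 0, 0],
    [-1.1, 15, -2.5, 0, 0, 0, 0],
    [-1.3, 18, -3, 0, 0, 0, 0],
    [-1.4, 20, -3.2, 0, 0, 0, 0],
    [-1.6, 22, -3.5, 0, 0, 0, 0]
  ]
}}

```text
clock: 13.6
eef_pos: [509.0, -308.2, 62.1]
tcp_rot: [-2.436, 1.57, -2.362]
contact_force: [-1.0, -9.8, 1.3]
opening: 0.002
```

```bash
python3 - <<'E'
from h import *
grab('side','s6');grab('wrist','w6');grab('top','t6'); s=r.sense();print(s['contact_force'],s['eef_pos'],tub(s['eef_pos']))
a=cv2.imread('pics/s6.png')[170:270,230:370]; b=cv2.imread('pics/w6.png')
cv2.imwrite('pics/s6c.png',cv2.resize(a,(700,500),interpolation=cv2.INTER_CUBIC))
E
```

```text
[ 0.23565232 -4.58170969  0.39567619] [ 508.97246088 -308.44163793   62.15174638] [[  0.4 -66.1]]
```

View pics/s6c.png

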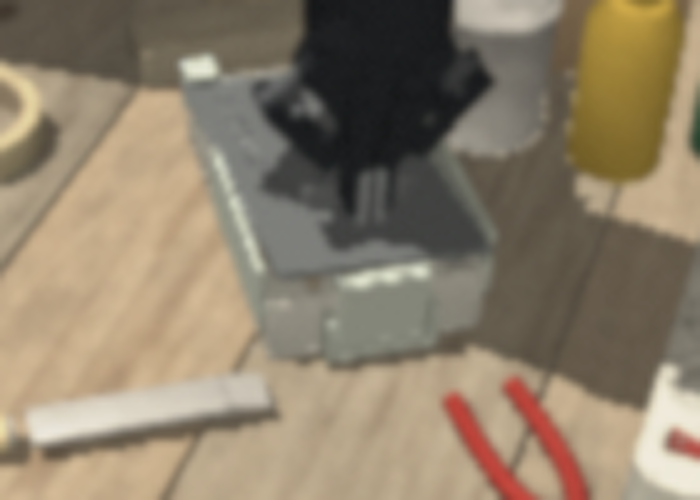

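View pics/w6.png

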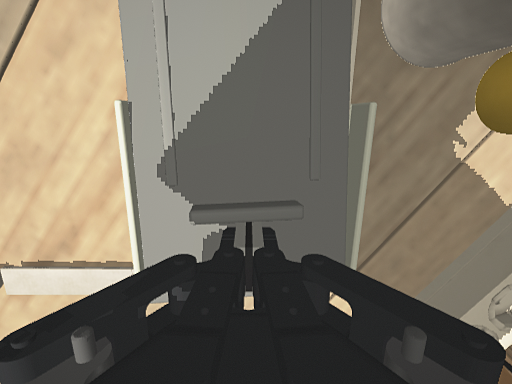

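```bash
python3 - <<'E'
from h import *
W=wray('w6',[(191,223),(303,219),(247,221)],71); print(tub(W))
p=cv2.imread('pics/t6.png'); cv2.imwrite('pics/t6c.png',cv2.resize(p[110:210,200:350],None,fx=5,fy=5,interpolation=cv2.INTER_CUBIC))
E
```

```text
[[-30.4 -54.5]
 [ 29.2 -52.1]
 [ -0.5 -53.3]]
```

View pics/t6c.png

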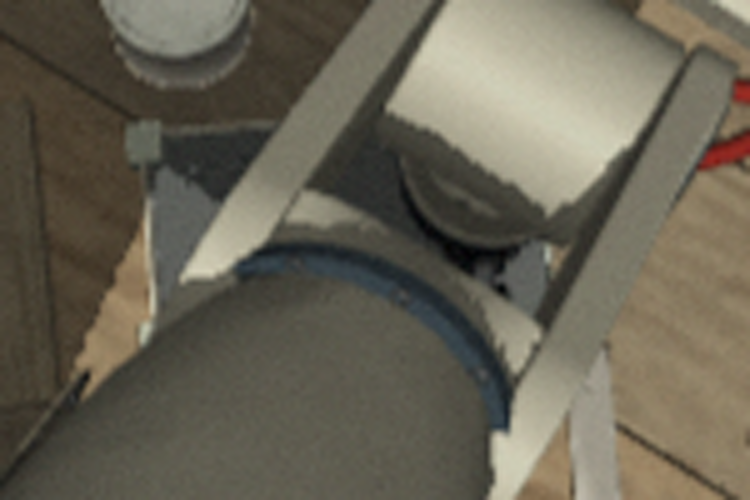

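Call:
{"op": "step_arm", "data": {
  "rows": [
    [0, 1, 0, 0, 0, 0, 0],
    [-0.1, 2, 0, 0, 0, 0, 0],
    [-0.2, 3, -0.2, 0, 0, 0, 0],
    [-0.2, 3.5, -0.3, 0, 0, 0, 0],
    [-0.3, 4, -0.4, 0, 0, 0, 0],
    [-0.3, 4.5, -0.5, 0, 0, 0, 0],
    [-0.4, 5, -0.5, 0, 0, 0, 0],
    [-0.4, 5, -0.5, 0, 0, 0, 0]
  ]
}}

```text
clock: 14.75
eef_pos: [509.1, -307.7, 62.7]
tcp_rot: [-1.398, 1.563, -1.322]
contact_force: [-4.0, -22.4, 2.4]
opening: 0.003
```

```bash
python3 - <<'E'
from h import *
grab('wrist','w7'); s=r.sense();print(s['contact_force'],s['eef_pos'],tub(s['eef_pos']))
p=cv2.imread('pics/w7.png'); cv2.imwrite('pics/w7c.png',cv2.resize(p[150:300,150:350],None,fx=4,fy=4,interpolation=cv2.INTER_CUBIC))
E
```

```text
[ -4.4808956  -22.80307288   1.97777458] [ 509.11538161 -307.68325478   62.6894155 ] [[  0.6 -65.3]]
```

View pics/w7c.png

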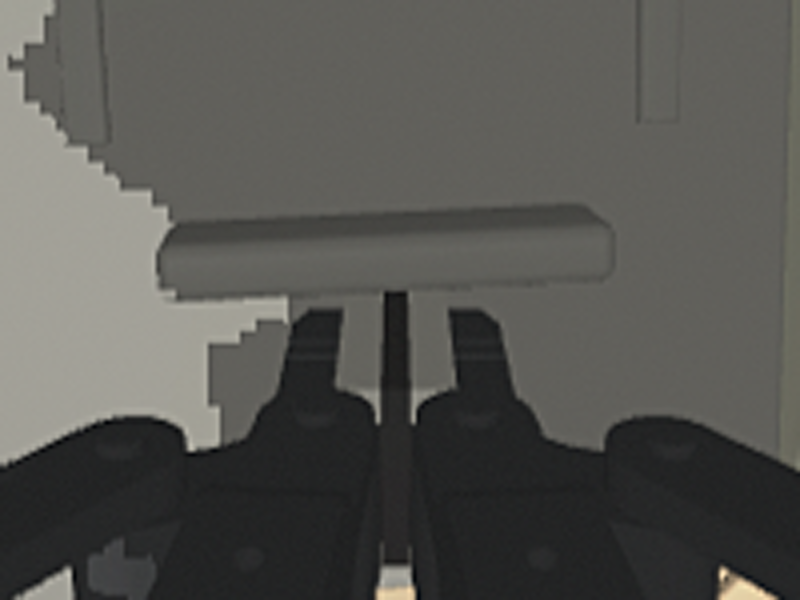

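Call:
{"op": "step_arm", "data": {
  "rows": [
    [0, -4, 0, 0, 0, 0, 0],
    [0, -8, 0, 0, 0, 0, 0],
    [-7, -8.5, 0, 0, 0, 0, 0],
    [-14, -9, 0, 0, 0, 0, 0],
    [-21, -9.5, 0, 0, 0, 0, 0],
    [-21, -6, 0, 0, 0, 0, 0],
    [-21, -4, 0, 0, 0, 0, 0],
    [-21, -2, 0, 0, 0, 0, 0]
  ]
}}

```text
clock: 15.8
eef_pos: [487.9, -310.1, 62.6]
tcp_rot: [-1.504, 1.562, -1.427]
contact_force: [-3.7, -10.0, 0.7]
opening: -0.001
```

Call:
{"op": "step_arm", "data": {
  "rows": [
    [0, 0.5, 0, 0, 0, 0, 0],
    [0, 1, 0, 0, 0, 0, 0],
    [0, 1.5, 0, 0, 0, 0, 0],
    [0, 2, 0, 0, 0, 0, 0],
    [0, 2.5, 0, 0, 0, 0, 0],
    [0, 3, 0, 0, 0, 0, 0],
    [0, 3.5, 0, 0, 0, 0, 0],
    [0, 4, 0, 0, 0, 0, 0]
  ]
}}

```text
clock: 16.8
eef_pos: [488.0, -309.6, 63.2]
tcp_rot: [-1.509, 1.557, -1.431]
contact_force: [-6.6, -20.7, 2.2]
opening: 0.004
```

```bash
python3 - <<'E'
from h import *
grab('wrist','w8'); s=r.sense();print(s['contact_force'],s['eef_pos'],tub(s['eef_pos']))
p=cv2.imread('pics/w8.png'); cv2.imwrite('pics/w8c.png',cv2.resize(p[150:300,150:350],None,fx=4,fy=4,interpolation=cv2.INTER_CUBIC))
E
```

```text
[ -6.94654125 -19.09939676   1.52412228] [ 487.95333899 -309.61740628   63.23989154] [[-20.6 -65.7]]
```

View pics/w8c.png

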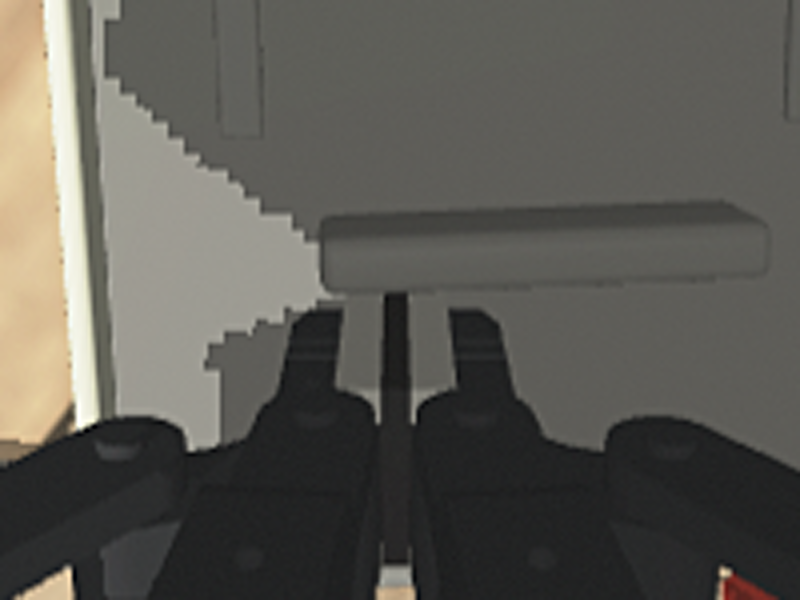

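Call:
{"op": "step_arm", "data": {
  "rows": [
    [0, -5, 1, 0, 0, 0, 0],
    [0, -9, 10, 0, 0, 0, 0],
    [2, -9, 30, 0, 0, 0, 0],
    [5, -5, 55, 0, 0, 0, 0],
    [10, 10, 80, 0, 0, 0, 0],
    [15, 25, 105, 0, 0, 0, 0],
    [18, 40, 130, 0, 0, 0, 0],
    [18, 40, 137, 0, 0, 0, 0]
  ]
}}

```text
clock: 17.85
eef_pos: [506.9, -269.0, 202.1]
tcp_rot: [-1.373, 1.555, -1.293]
contact_force: [0.6, 0.1, 0.2]
opening: 0.001
```

```bash
python3 - <<'E'
from h import *
grab('wrist','w9'); s=r.sense();print(s['contact_force'],s['eef_pos'],tub(s['eef_pos']))
p=cv2.imread('pics/w9.png'); cv2.imwrite('pics/w9c.png',cv2.resize(p[0:260,100:400],None,fx=2.3,fy=2.3,interpolation=cv2.INTER_CUBIC))
E
```

```text
[ 0.23305786 -1.75700136  0.23247838] [ 506.72646235 -269.5573394   201.97682228] [[  1.  -27.1]]
```

View pics/w9c.png

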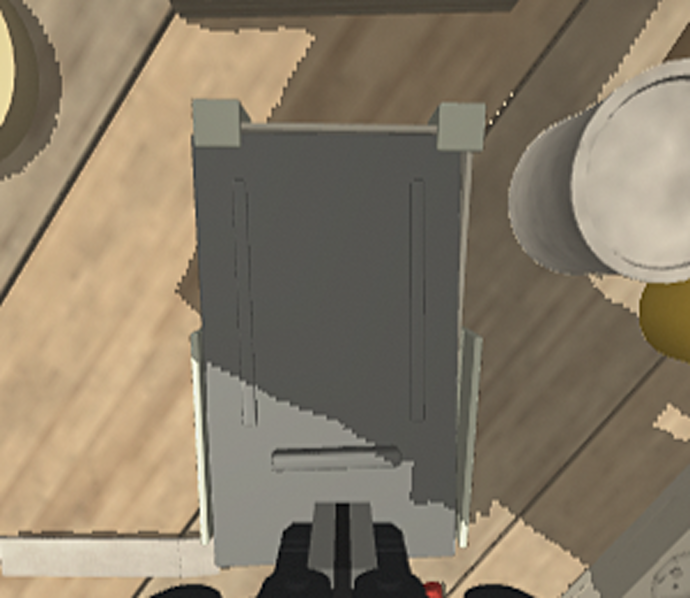

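```bash
python3 - <<'E'
from h import *
p=cv2.imread('pics/w9.png'); cv2.imwrite('pics/w9d.png',cv2.resize(p[35:80,175:320],None,fx=5.5,fy=8,interpolation=cv2.INTER_CUBIC))
g=cv2.cvtColor(p,cv2.COLOR_BGR2GRAY)
for c in range(208,288,8): print(c,g[46:66,c])
E
```

```text
208 [173 175 180 181 151 100  89 117 141 127 101  84  82  87  86  86  85  86
  86  85]
216 [178 181 183 186 157  85  90 111 140 129 103  85  81  85  87  85  86  85
  86  85]
224 [109 107 104 104 102 103  98 115 143 134 111  81  78  85  86  86  84  86
  85  85]
232 [ 96  95  96  95  95  94  91 113 143 134 112  80  76  86  86  84  84  85
  85  85]
240 [ 94  97  96  96  98  96  95 112 138 138 119  83  83  84  85  85  84  85
  85  85]
248 [105 105 104 104 104 104 104 109 128 141 121  82  85  83  84  84  85  85
  85  86]
256 [106 106 105 103 101  99  94 105 131 141 124  91  82  83  85  85  84  84
  85  84]
264 [ 96  95  96  99 100 102 102 106 125 141 124  90  81  81  85  83  84  85
  84  84]
272 [102 103 103 101 101 102 101 103 121 140 127  95  68  81  84  84  84  84
  84  84]
280 [103 102 101 101 100  99  98  94 112 138 126  94  66  82  84  83  83  84
  83  84]
```

View pics/w9d.png

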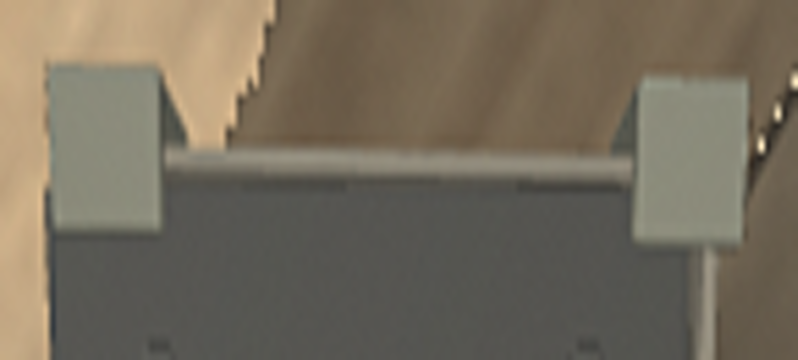

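```bash
python3 - <<'E'
from h import *
f=lambda x,y:(175+x/5.5,35+y/8)
H=wray('w9',[f(105,65),f(105,230),f(690,77),f(690,243)],55); print('hook out/in L,R',H.round(1)); T=tub(H); print(T)
L=wray('w9',[(208,56.3),(280,57.3)],48); print('lid front',tub(L))
B=wray('w9',[(100+272/2.3,470/2.3),(100+400/2.3,463/2.3)],66); print('bar rear',tub(B))
B=wray('w9',[(100+217/2.3,567/2.3),(100+455/2.3,556/2.3)],59); print('rear edge',tub(B))
B=wray('w9',[(100+243/2.3,180/2.3),(100+253/2.3,425/2.3),(100+418/2.3,180/2.3),(100+418/2.3,422/2.3)],51); print('grooves',tub(B))
d=np.load('pics/w9.npz')['d']; c=cam('wrist');K=c['K'];TT=c['tool_from_camera'];ff=np.load('pics/w9.npz');M=R.from_euler('xyz',ff['t']).as_matrix()
v,u=np.mgrid[0:384,0:512];P=np.stack([(u-K[0,2])/K[0,0]*d,(v-K[1,2])/K[1,1]*d,d],-1)@TT[:3,:3].T+TT[:3,3];P=P@M.T+ff['e']
for uv in [(248,65),(248,90),(248,130),(248,170),(220,235),(210,215),(270,235)]: print(uv,P[uv[1],uv[0]].round(1),tub(P[uv[1],uv[0]]))
E
```

```text
hook out/in L,R [[ 444.4 -142.2   55. ]
 [ 444.8 -160.5   55. ]
 [ 546.8 -135.2   55. ]
 [ 549.3 -153.5   55. ]]
[[-51.8 104.5]
 [-52.7  86.2]
 [ 50.9 103.9]
 [ 52.   85.5]]
lid front [[-39.8  94.2]
 [ 32.3  93.8]]
bar rear [[-31.2 -56.2]
 [ 29.3 -52.4]]
rear edge [[ -61.2 -111.2]
 [  59.6 -104.4]]
grooves [[-42.4  73.4]
 [-41.7 -38.3]
 [ 34.5  73.9]
 [ 39.  -36.3]]
(248, 65) [ 497.6 -155.7   43.5] [[ 0.3 87.1]]
(248, 90) [ 499.5 -180.    46.9] [[ 0.4 62.8]]
(248, 130) [ 502.8 -220.2   51. ] [[ 0.7 22.4]]
(248, 170) [ 506.1 -262.5   55.8] [[  1. -20.]]
(220, 235) [ 480.4 -337.5   65.9] [[-30.2 -92.9]]
(210, 215) [ 468.2 -314.1   66. ] [[-40.6 -68.7]]
(270, 235) [ 516.9 -259.6  218.7] [[ 11.9 -17.9]]
```

```bash
cat >> h.py <<'E'
def wcloud(f):
    ff=np.load('pics/%s.npz'%f);d=ff['d'];c=cam('wrist');K=c['K'];TT=c['tool_from_camera'];M=R.from_euler('xyz',ff['t']).as_matrix()
    v,u=np.mgrid[0:384,0:512];P=np.stack([(u-K[0,2])/K[0,0]*d,(v-K[1,2])/K[1,1]*d,d],-1)@TT[:3,:3].T+TT[:3,3];return P@M.T+ff['e']
E
python3 - <<'E'
from h import *
P=wcloud('w9')
for v in (52,62,80,100,120,140,160,180,215,230,240):
    print(v,[(tub(P[v,u])[0].tolist(),round(float(np.median(P[v-1:v+2,u-1:u+2,2])),1)) for u in (190,200,248,280,294)])
M=tool()[1];print(M.round(4))
p=cv2.imread('pics/w9.png'); cv2.imwrite('pics/w9e.png',cv2.resize(p[140:260,170:320],None,fx=5,fy=5,interpolation=cv2.INTER_CUBIC))
E
```

```text
52 [([-56.2, 96.7], 55.0), ([-46.2, 96.5], 55.4), ([0.2, 107.5], -0.3), ([37.3, 107.6], -0.0), ([44.9, 97.4], 55.1)]
62 [([-56.6, 87.7], 55.1), ([-46.9, 87.8], 55.2), ([0.3, 89.7], 44.5), ([33.2, 90.6], 41.5), ([45.4, 88.4], 55.3)]
80 [([-58.4, 71.7], 50.4), ([-48.6, 71.9], 50.5), ([0.4, 72.6], 45.5), ([33.5, 72.9], 44.2), ([48.6, 73.4], 42.3)]
100 [([-58.9, 52.3], 53.0), ([-49.1, 52.4], 51.4), ([0.5, 52.8], 48.1), ([34.0, 53.1], 47.2), ([49.2, 53.3], 43.8)]
120 [([-59.4, 32.5], 55.0), ([-49.4, 32.5], 54.2), ([0.6, 32.7], 50.5), ([34.5, 32.9], 48.9), ([50.0, 32.8], 46.1)]
140 [([-60.3, 12.1], 57.4), ([-50.0, 12.0], 56.4), ([0.8, 12.1], 52.5), ([35.0, 12.2], 51.3), ([50.6, 11.9], 48.1)]
160 [([-60.9, -8.8], 58.8), ([-50.5, -9.0], 58.9), ([0.9, -8.9], 54.7), ([35.7, -9.3], 53.3), ([51.4, -9.6], 50.9)]
180 [([-61.6, -30.2], 61.7), ([-51.0, -30.5], 60.8), ([1.0, -30.9], 56.7), ([36.3, -31.0], 55.3), ([52.3, -31.8], 53.3)]
215 [([-63.9, -71.1], 60.9), ([-51.7, -69.0], 64.7), ([1.3, -70.3], 61.5), ([37.5, -71.3], 58.7), ([53.8, -72.0], 57.4)]
230 [([-64.5, -88.6], 62.9), ([-52.0, -85.9], 67.2), ([0.7, -14.1], 221.9), ([38.0, -88.9], 60.3), ([54.2, -89.3], 58.9)]
240 [([-76.9, -127.1], 11.5), ([-52.3, -97.5], 68.3), ([0.7, -13.9], 232.7), ([38.3, -100.8], 61.5), ([54.6, -101.3], 60.5)]
[[ 0.0041 -0.0795  0.9968]
 [-0.0152  0.9967  0.0796]
 [-0.9999 -0.0154  0.0029]]
```

View pics/w9e.png

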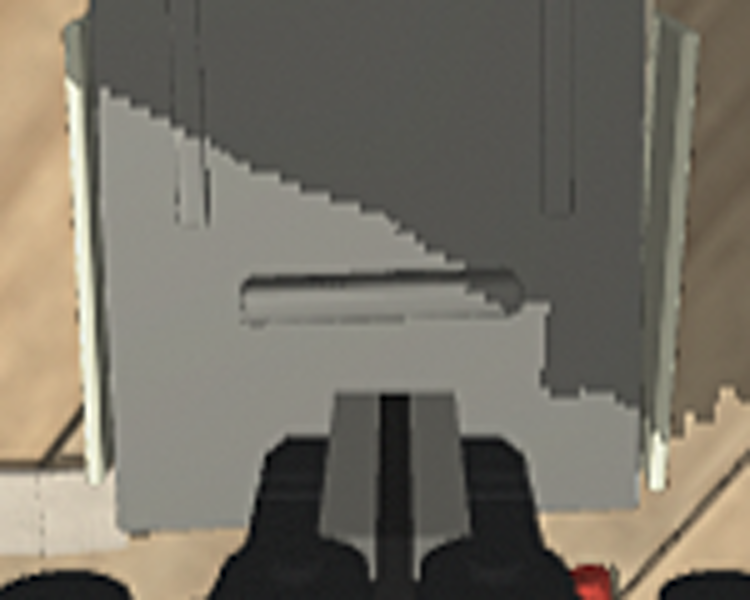

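```bash
cat >> h.py <<'E'
def wplane(f,uv,n,q):  # intersect wrist rays with plane n.(x-q)=0
    ff=np.load('pics/%s.npz'%f); c=cam('wrist'); K=c['K']; T=c['tool_from_camera']; M=R.from_euler('xyz',ff['t']).as_matrix()
    uv=np.atleast_2d(uv).astype(float)
    dd=np.c_[(uv[:,0]-K[0,2])/K[0,0],(uv[:,1]-K[1,2])/K[1,1],np.ones(len(uv))]@T[:3,:3].T@M.T
    o=ff['e']+M@T[:3,3]; return o+dd*(((q-o)@n)/(dd@n))[:,None]
E
python3 - <<'E'
from h import *
P=wcloud('w9')
S=np.concatenate([P[70:180,190:292].reshape(-1,3)])
q=S.mean(0); n=np.linalg.svd((S-q)[::7],full_matrices=False)[2][2]; n*=np.sign(n[2]); 
res=(S-q)@n; S=S[abs(res)<2]; q=S.mean(0); n=np.linalg.svd((S-q)[::7],full_matrices=False)[2][2]; n*=np.sign(n[2])
print('n',n.round(4),'q',q.round(1), 'rms',((S-q)@n).std())
g=lambda x,y:(170+x/5,140+y/5)
f=lambda x,y:(100+x/2.3,y/2.3)
pts={'rearL':g(120,530),'rearR':g(638,508),'grLtop':f(238,180),'grLbot':g(192,226),'grRtop':f(418,180),'grRbot':g(558,214),'frontA':(208,57),'frontB':(280,58),'edgeR1':f(459,300),'edgeR2':f(462,160),'edgeL1':f(195,160),'edgeL2':f(203,320)}
for k,uv in pts.items():
    w=wplane('w9',uv,n,q)[0]; print(k,np.round(w,1),tub(w))
# bar top edges on plane +16
for k,uv in {'L':g(242,300),'R':g(522,292),'rl':g(300,322),'rr':g(480,316),'fl':g(300,280),'fr':g(460,273)}.items():
    w=wplane('w9',uv,n,q+16*n)[0]; print('bar',k,np.round(w,1),tub(w))
E
```

```text
n [0.0749 0.1194 0.99  ] q [ 500.6 -208.7   50.4] rms 0.7135285278859953
rearL [ 452.5 -350.6   71.1] [[ -59. -104.]]
rearR [ 569.9 -341.1   61.1] [[  58.8 -103.1]]
grLtop [ 453.6 -172.6   49.6] [[-44.8  73.5]]
grLbot [ 464.6 -281.3   61.9] [[-41.8 -35.8]]
grRtop [ 533.6 -165.4   42.7] [[35.5 74.8]]
grRbot [ 544.4 -274.2   55. ] [[ 38.3 -34.5]]
frontA [ 457.  -152.    46.9] [[-39.9  93.7]]
frontB [ 529.8 -146.    40.6] [[33.1 94.4]]
edgeR1 [ 558.3 -216.5   47. ] [[56.3 22. ]]
edgeR2 [ 552.8 -155.1   40. ] [[55.3 83.7]]
edgeL1 [ 434.7 -166.    50.2] [[-63.2  81.5]]
edgeL2 [ 441.1 -234.1   58. ] [[-61.8  13.1]]
bar L [ 477.7 -291.7   78.3] [[-29.6 -47. ]]
bar R [ 536.  -287.    73.3] [[ 29.  -46.6]]
bar rl [ 489.9 -295.7   77.9] [[-17.6 -52. ]]
bar rr [ 527.6 -292.5   74.6] [[ 20.1 -51.6]]
bar fl [ 489.3 -286.9   76.8] [[-17.6 -43.1]]
bar fr [ 522.5 -283.6   73.9] [[ 15.8 -42.3]]
```

```bash
cat >> h.py <<'E'
def plan2(pos,n,barx):
    e,M,s=tool(); n=np.array(n)/np.linalg.norm(n); bx=np.array(barx,float); bx-=n*(bx@n); bx/=np.linalg.norm(bx)
    ly=np.cross(n,bx); T=np.stack([-n,bx,-ly],1); assert abs(np.linalg.det(T)-1)<1e-6
    return (np.array(pos)-e).round(1), R.from_matrix(T@M.T).as_rotvec().round(3)
E
python3 - <<'E'
from h import *
n=np.array([0.0749,0.1194,0.99]); b=[np.cos(np.radians(5)),np.sin(np.radians(5)),0]
b=np.array(b); b-=n*(b@n)
t=np.array([505.9,-291,63]); print(plan2(t+40*n,n,b), plan2(t,n,b)); print(r.sense()['qpos'],r.sense()['eef_pos'])
E
```

```text
(array([  2.2, -16.7, -99.4]), array([-0.138, -0.043, -1.565])) (array([  -0.8,  -21.4, -139. ]), array([-0.138, -0.043, -1.565]))
[-0.48462148  0.29906299  1.78145442 -0.01327735  1.05043241 -0.55771582] [ 506.72646235 -269.5573394   201.97682228]
```

Call:
{"op": "step_arm", "data": {
  "rows": [
    [0, -1, -5, -0.015, -0.005, -0.174, 45],
    [0, -3, -12, -0.031, -0.01, -0.348, 45],
    [1, -5, -20, -0.046, -0.014, -0.522, 45],
    [1, -7, -30, -0.061, -0.019, -0.696, 45],
    [1, -9, -40, -0.077, -0.024, -0.87, 45],
    [1, -11, -50, -0.092, -0.029, -1.043, 45],
    [2, -13, -60, -0.107, -0.033, -1.217, 45],
    [2, -15, -70, -0.123, -0.038, -1.391, 45]
  ]
}}

```text
clock: 18.9
eef_pos: [507.9, -284.9, 130.5]
tcp_rot: [-0.744, 1.44, -2.064]
contact_force: [-0.2, -0.6, -0.6]
opening: 0.531
```

```bash
python3 - <<'E'
from h import *
n=np.array([0.0749,0.1194,0.99]); b=[np.cos(np.radians(5)),np.sin(np.radians(5)),0]
b=np.array(b); b-=n*(b@n)
t=np.array([505.9,-291,63]); print(plan2(t+25*n,n,b), plan2(t,n,b)); print(r.sense()['qpos'],r.sense()['eef_pos'])
E
```

```text
(array([ -0.2,  -3.1, -42.7]), array([-0.016, -0.007, -0.168])) (array([ -2. ,  -6.1, -67.5]), array([-0.016, -0.007, -0.168]))
[-0.43682532  0.40706958  1.81292334 -0.16293258  0.93542149  0.98057493] [ 507.94348338 -284.88589456  130.49359338]
```

Call:
{"op": "step_arm", "data": {
  "rows": [
    [0, -1, -10, -0.016, -0.007, -0.1, 40],
    [0, -2, -25, -0.016, -0.007, -0.168, 40],
    [0, -3, -40, -0.016, -0.007, -0.168, 40],
    [-0.5, -4, -48, -0.016, -0.007, -0.168, 40],
    [-1, -5, -55, -0.016, -0.007, -0.168, 40],
    [-1.5, -5.5, -61, -0.016, -0.007, -0.168, 40],
    [-2, -6, -65, -0.016, -0.007, -0.168, 40],
    [-2, -6, -67, -0.016, -0.007, -0.168, 40]
  ]
}}

```text
clock: 19.9
eef_pos: [505.9, -290.9, 63.4]
tcp_rot: [-0.64, 1.429, -2.129]
contact_force: [0.4, -0.2, -0.4]
opening: 0.471
```

```bash
python3 - <<'E'
from h import *
grab('wrist','w10');grab('side','s10'); print(r.sense()['contact_force'],r.sense()['eef_pos'])
a=cv2.imread('pics/s10.png')[160:260,230:370]; b=cv2.imread('pics/w10.png')
cv2.imwrite('pics/s10c.png',np.hstack([cv2.resize(a,(400,286),interpolation=cv2.INTER_CUBIC),cv2.resize(b[:],(381,286))]))
E
```

```text
[0.18488469 0.7187923  0.08562038] [ 505.97537297 -290.85405867   63.473787  ]
```

View pics/s10c.png

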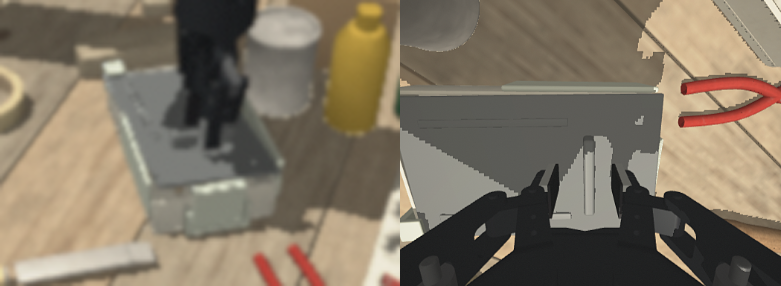

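Call:
{"op": "step_arm", "data": {
  "rows": [
    [0, 0, 0, 0, 0, 0, 20],
    [0, 0, 0, 0, 0, 0, 5],
    [0, 0, 0, 0, 0, 0, 0],
    [0, 0, 0, 0, 0, 0, 0],
    [0, 0, 0, 0, 0, 0, 0],
    [0, 0, 0, 0, 0, 0, 0],
    [0, 0, 0, 0, 0, 0, 0],
    [0, 0, 0, 0, 0, 0, 0]
  ],
  "force": 60
}}

```text
clock: 21.0
eef_pos: [506.4, -293.2, 64.5]
tcp_rot: [-0.621, 1.427, -2.108]
contact_force: [-2.6, -11.1, 1.7]
opening: 0.07
```

Call:
{"op": "step_arm", "data": {
  "rows": [
    [0.3, -4, 0.8, 0, 0, 0, 0],
    [0.6, -8, 1.6, 0, 0, 0, 0],
    [0.9, -12, 2.6, 0, 0, 0, 0],
    [1.3, -16, 4, 0, 0, 0, 0],
    [1.5, -18, 7, 0, 0, 0, 0],
    [1.5, -18, 11, 0, 0, 0, 0],
    [1.5, -18, 15, 0, 0, 0, 0],
    [1.5, -18, 15, 0, 0, 0, 0]
  ]
}}

```text
clock: 22.0
eef_pos: [508.2, -311.3, 80.0]
tcp_rot: [-0.615, 1.427, -2.102]
contact_force: [-0.5, 0.2, -2.5]
opening: 0.067
```

```bash
python3 - <<'E'
from h import *
grab('wrist','w11');grab('side','s11'); s=r.sense();print(s['contact_force'],s['eef_pos'],s['opening'])
a=cv2.imread('pics/s11.png')[160:260,230:370]; b=cv2.imread('pics/w11.png')
cv2.imwrite('pics/s11c.png',np.hstack([cv2.resize(a,(400,286),interpolation=cv2.INTER_CUBIC),cv2.resize(b[:],(381,286))]))
P=wcloud('w11'); print(cv2.__version__)
E
```

```text
[ 0.7400119   0.81103986 -2.24757499] [ 507.96840331 -311.16219179   79.56569153] 0.07675343304477975
4.12.0
```

View pics/s11c.png

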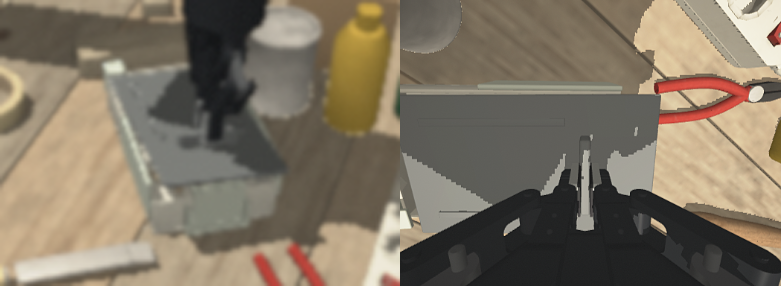

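View pics/w11.png

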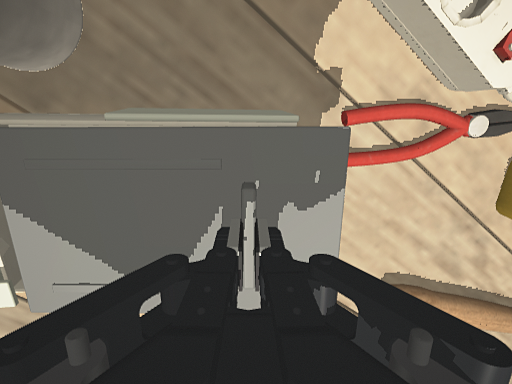

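```bash
cat > lid.py <<'E'
from h import *
import sys
def fit(f,rois):
    P=wcloud(f)
    S=np.concatenate([P[a:b:2,c:d:2].reshape(-1,3) for a,b,c,d in rois]); S=S[np.isfinite(S).all(1)]
    for i in range(4):
        q=np.median(S,0) if i==0 else S.mean(0); n=np.linalg.svd(S-q,full_matrices=False)[2][2]; n*=np.sign(n[2]); k=abs((S-q)@n)<(8,4,2,2)[i]; S=S[k]
    return n,q,((S-q)@n).std(),P
E
python3 - <<'E'
from lid import *
n,q,rs,P=fit('w11',[(135,180,20,230),(135,240,270,335),(210,270,100,150)])
e,M,s=tool(); print('n',n.round(4),q.round(1),rs,'tool -x',(-M[:,0]).round(4))
g=cv2.cvtColor(cv2.imread('pics/w11.png'),cv2.COLOR_BGR2GRAY)
def edge(pts):
    w=wplane('w11',pts,n,q); return w
E1=edge([(30,126),(330,127.5)]); E2=edge([(349,135),(342,240)]); 
print('right edge',E1.round(1),tub(E1),'rear',E2.round(1),tub(E2))
for c in (60,200,320): print(c,g[115:135,c])
for rr in (150,230): print(rr,g[rr,335:356])
E
```

```text
n [0.0622 0.1345 0.989 ] [ 533.7 -274.    68.3] 0.7011545079340366 tool -x [0.0732 0.1233 0.9897]
right edge [[ 556.6 -189.6   55.4]
 [ 570.2 -348.6   76.1]] [[  56.6   49. ]
 [  58.5 -110.5]] rear [[ 567.2 -359.2   77.8]
 [ 506.  -366.1   82.6]] [[  54.8 -120.9]
 [  -6.8 -123.4]]
60 [118 122 126 126 131 148 157 153 151 144 148 147 100  83  90  91  91  92
  91  93]
200 [160 161 160 153 144 126 137 166 160 156 154 126  76  92  94  95  94  95
  95  95]
320 [111 113 111 114 120 119 118 118 116 163 209 151  79  92  95  96  95  96
  96  95]
150 [ 95  96  96  94  96  95  96  95  95  95  96  95  93  87 114 111 110 110
 110 109 108]
230 [164 165 164 165 165 144 170 202 197 196 196 196 196 195 193 195 194 194
 194 193 193]
```

Call:
{"op": "step_arm", "data": {
  "rows": [
    [0.5, 0, 1, 0.001, -0.018, -0.003, 0],
    [1, 0, 2, 0.002, -0.036, -0.006, 0],
    [1.5, 0, 2, 0.004, -0.054, -0.01, 0],
    [2, 0, 2, 0.005, -0.072, -0.013, 0],
    [2, 0, 2, 0.005, -0.072, -0.013, 0],
    [2, 0, 2, 0.005, -0.072, -0.013, 0],
    [2, 0, 2, 0.005, -0.072, -0.013, 0],
    [2, 0, 2, 0.005, -0.072, -0.013, 0]
  ]
}}

```text
clock: 23.1
eef_pos: [509.9, -311.2, 81.5]
tcp_rot: [-0.098, 1.453, -1.602]
contact_force: [-0.1, 0.4, -1.6]
opening: 0.07
```

```bash
python3 - <<'E'
from lid import *
grab('wrist','w12')
n,q,rs,P=fit('w12',[(135,180,20,230),(135,240,270,335),(210,270,100,150)])
e,M,s=tool(); print(s['contact_force'],e);print('n',n.round(4),'nu',n[:2]@np.c_[[0.9973,.0732],[-.0732,.9973]],q.round(1),rs,'tool -x',(-M[:,0]).round(4))
g=cv2.cvtColor(cv2.imread('pics/w12.png'),cv2.COLOR_BGR2GRAY)
for c in (30,200,320): print(c,g[112:138,c])
for rr in (150,230): print(rr,g[rr,333:358])
E
```

```text
[-1.13022873 -0.98006718 -1.32591271] [ 509.90908765 -311.18288998   81.54036973]
n [-0.0056  0.1292  0.9916] nu [0.00391511 0.1292406 ] [ 536.7 -274.2   71.9] 0.7090308011878421 tool -x [0.0037 0.1179 0.993 ]
30 [103 105 105 107 109 111 112 114 107  87  81  83  84 103 119 106  76  89
  91  92  92  91  92  91  91  91]
200 [121 121 121 120 118 119 115 127 156 163 162 157 150 139 118  90  92  96
  96  96  96  95  94  96  95  96]
320 [109 110 109 109 109 109 110 111 111 112 113 112 110 145 159  83  94  95
  97  96  97  97  96  96  96  96]
150 [ 96  97  96  96  96  96  96  96  96  97  95  97  96  95  91 118 197 189
 190 190 192 193 196 197 199]
230 [168 167 168 168 168 169 170 146 169 199 196 198 199 200 203 201 200 199
 199 197 194 192 190 190 187]
```

View pics/w12.png

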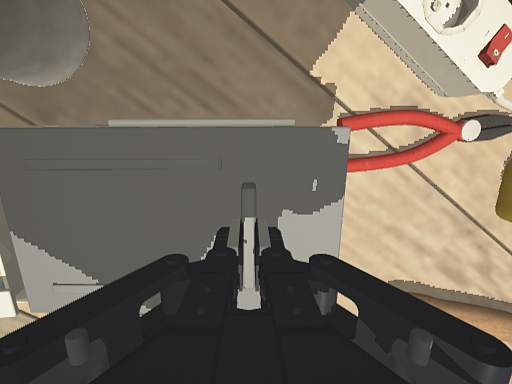

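```bash
python3 - <<'E'
from lid import *
n,q,rs,P=fit('w12',[(135,180,20,230),(135,240,270,335),(210,270,100,150)])
W=wplane('w12',[(30,127.5),(200,126.5),(320,126.5),(347.7,150),(340,230)],n,q); print(W.round(1),tub(W))
# cheek right inner top edge (z=64): rows ~ 125 at c 120..290
print(tub(wray('w12',[(112,124),(290,124),(112,120),(290,122)],64)))
# left rear lid corner and front-left visible
for c in (30,31): print(P[255,30].round(1),tub(P[255,30]))
E
```

```text
[[ 560.6 -189.8   61. ]
 [ 567.3 -280.6   72.9]
 [ 571.6 -343.9   81.1]
 [ 560.3 -360.4   83.2]
 [ 513.1 -363.7   83.4]] [[  60.6   48.5]
 [  60.7  -42.6]
 [  60.3 -106. ]
 [  47.8 -121.7]
 [   0.5 -121.5]]
[[ 62.1   5.1]
 [ 61.  -94.3]
 [ 64.2   4.8]
 [ 62.1 -94.2]]
[ 482.3 -177.7   58.2] [[-16.6  66.3]]
[ 482.3 -177.7   58.2] [[-16.6  66.3]]
```

Call:
{"op": "step_arm", "data": {
  "rows": [
    [0, 0, -3, 0, 0, 0, 0],
    [0, 0, -6, 0, 0, 0, 0],
    [0, 0, -8, 0, 0, 0, 0],
    [0, 0, -9, 0, 0, 0, 0],
    [0, 0, -9.3, 0, 0, 0, 0],
    [-0.2, 3, -9.3, 0, 0, 0, 0],
    [-0.4, 6, -9.3, 0, 0, 0, 0],
    [-0.6, 8, -9.3, 0, 0, 0, 0]
  ]
}}

```text
clock: 24.15
eef_pos: [509.1, -303.4, 72.2]
tcp_rot: [-0.1, 1.452, -1.605]
contact_force: [-4.4, -3.2, -1.8]
opening: 0.07
```

Call:
{"op": "step_arm", "data": {
  "rows": [
    [-0.1, 2, 0, 0, 0, 0, 0],
    [-0.3, 4, 0, 0, 0, 0, 0],
    [-0.4, 6, 0, 0, 0, 0, 0],
    [-0.6, 8, 0, 0, 0, 0, 0],
    [-0.7, 9.5, 0, 0, 0, 0, 0],
    [-0.8, 11, 0, 0, 0, 0, 0],
    [-0.8, 11, 0, 0, 0, 0, 0],
    [-0.8, 11, 0, 0, 0, 0, 0]
  ]
}}

```text
clock: 25.15
eef_pos: [508.3, -292.2, 72.2]
tcp_rot: [-0.101, 1.452, -1.605]
contact_force: [-2.5, -1.3, -1.4]
opening: 0.072
```

Call:
{"op": "step_arm", "data": {
  "rows": [
    [0, 0.5, 0, 0, 0, 0, 0],
    [-0.1, 1, 0, 0, 0, 0, 0],
    [-0.1, 1.5, 0, 0, 0, 0, 0],
    [-0.1, 2, 0, 0, 0, 0, 0],
    [-0.2, 2.5, 0, 0, 0, 0, 0],
    [-0.2, 3, 0, 0, 0, 0, 0],
    [-0.2, 3, 0, 0, 0, 0, 0],
    [-0.2, 3, 0, 0, 0, 0, 0]
  ]
}}

```text
clock: 26.15
eef_pos: [508.1, -289.1, 72.2]
tcp_rot: [-0.101, 1.452, -1.605]
contact_force: [-3.6, -2.1, -1.4]
opening: 0.072
```

```bash
python3 - <<'E'
from lid import *
grab('wrist','w13'); grab('top','t13')
n,q,rs,P=fit('w13',[(135,180,20,230),(135,240,270,335),(210,270,100,150)])
e,M,s=tool(); print(s['contact_force'],e,n.round(4),rs)
g=cv2.cvtColor(cv2.imread('pics/w13.png'),cv2.COLOR_BGR2GRAY)
for c in (30,200,320): print(c,g[112:138,c])
for rr in (150,230): print(rr,g[rr,333:358])
p=cv2.imread('pics/t13.png'); cv2.imwrite('pics/t13c.png',np.hstack([cv2.resize(p[110:210,200:330],(390,300),interpolation=cv2.INTER_CUBIC),cv2.resize(cv2.imread('pics/w13.png'),(400,300))]))
E
```

```text
[-2.98612993 -0.62177482 -1.46697065] [ 508.07518804 -289.13206917   72.16712753] [-0.0044  0.1261  0.992 ] 0.7034563815343258
30 [115 118 118 119 117 117 117 118 118 117 117 117 118 111  90  79  88  91
  90  90  91  90  90  90  92  90]
200 [114 113 113 113 113 115 114 128 154 161 163 157 151 142 119  79  93  94
  95  95  94  95  94  94  95  94]
320 [122 121 121 121 121 120 117 136 160 159 157 152 143 132 106  80  94  95
  95  95  95  96  95  96  96  95]
150 [ 95  95  96  96  95  95  95  95  95  95  96  94  95  96  89  89 190 216
 210 208 208 207 207 207 207]
230 [166 166 166 166 166 166 165 143 222 244 184 185 184 183 184 184 185 187
 190 193 198 198 202 200 198]
```

View pics/t13c.png

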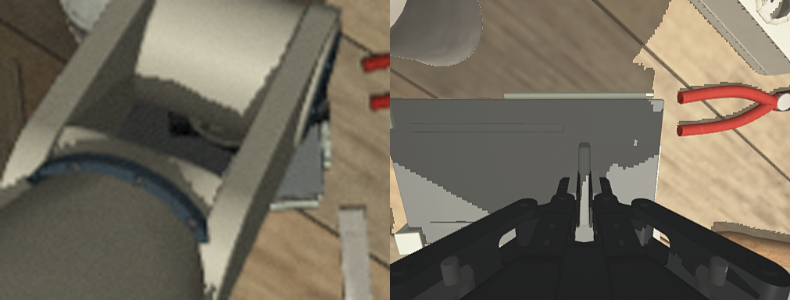

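```bash
python3 - <<'E'
from lid import *
n,q,rs,P=fit('w13',[(135,180,20,230),(135,240,270,335),(210,270,100,150)])
W=wplane('w13',[(30,126),(200,126.5),(320,126.5),(348.2,150),(340,230)],n,q); print(W.round(1),tub(W))
W=wplane('w13',[(30,126),(347,150)],n,q-5*n); print('underside',tub(W))
p=cv2.imread('pics/w13.png'); cv2.imwrite('pics/w13c.png',cv2.resize(p[220:330,0:130],None,fx=6,fy=5,interpolation=cv2.INTER_CUBIC))
nn=n; 
for Y in (-120,-100,95,100):
    w=np.array([503.7,-242.6])+Y*np.array([-.0732,.9973]); print(Y, 'top z',(q[2]-((w-q[:2])@n[:2])/n[2]).round(1))
E
```

```text
[[ 559.6 -168.1   52. ]
 [ 565.5 -258.6   63.6]
 [ 569.8 -321.9   71.6]
 [ 558.4 -338.8   73.7]
 [ 511.2 -341.8   73.9]] [[ 61.2  70.2]
 [ 60.5 -20.5]
 [ 60.1 -83.9]
 [ 47.5 -99.9]
 [  0.2 -99.5]]
underside [[  61.    73.5]
 [  46.8 -101.7]]
-120 top z 76.5
-100 top z 74.0
95 top z 49.2
100 top z 48.5
```

View pics/w13c.png

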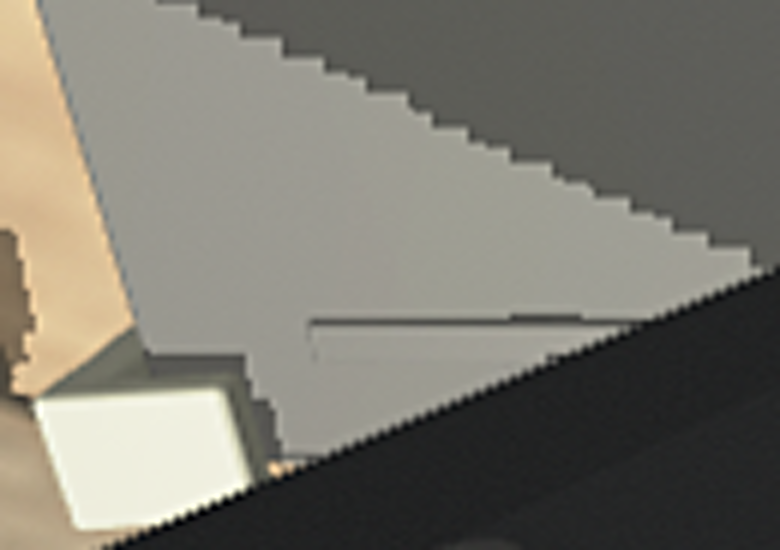

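Call:
{"op": "step_arm", "data": {
  "rows": [
    [0, 0.4, 0, 0, 0, 0, 0],
    [0, 0.8, 0, 0, 0, 0, 0],
    [0, 1.2, 0, 0, 0, 0, 0],
    [-0.1, 1.6, 0, 0, 0, 0, 0],
    [-0.1, 2, 0, 0, 0, 0, 0],
    [-0.1, 2, 0, 0, 0, 0, 0],
    [-0.1, 2, 0, 0, 0, 0, 0],
    [-0.1, 2, 0, 0, 0, 0, 0]
  ]
}}

```text
clock: 27.25
eef_pos: [508.1, -288.1, 72.4]
tcp_rot: [-0.098, 1.451, -1.602]
contact_force: [-3.8, -8.2, -2.4]
opening: 0.064
```

Call:
{"op": "step_arm", "data": {
  "rows": [
    [0, -0.2, -1.5, 0.01, 0.001, 0, 0],
    [0, -0.4, -3, 0.02, 0.0015, 0, 0],
    [0, -0.7, -4.5, 0.03, 0.002, 0, 0],
    [0, -1, -6, 0.042, 0.003, 0, 0],
    [0, -1.2, -7.5, 0.053, 0.004, 0, 0],
    [0, -1.4, -9, 0.063, 0.005, 0, 0],
    [0, -1.4, -9.3, 0.065, 0.005, 0, 0],
    [0, -1.4, -9.3, 0.065, 0.005, 0, 0]
  ]
}}

```text
clock: 28.25
eef_pos: [508.0, -289.5, 63.0]
tcp_rot: [-0.226, 1.515, -1.73]
contact_force: [-4.3, -2.6, -1.0]
opening: 0.068
```

```bash
python3 - <<'E'
from lid import *
grab('wrist','w14')
n,q,rs,P=fit('w14',[(135,180,20,230),(135,240,270,335),(210,270,100,150)])
e,M,s=tool(); print(s['contact_force'],e,n.round(4),rs,s['opening'])
for Y in (-100,0,93,98):
    w=np.array([503.7,-242.6])+Y*np.array([-.0732,.9973]); print(Y, 'top z',(q[2]-((w-q[:2])@n[:2])/n[2]).round(1))
g=cv2.cvtColor(cv2.imread('pics/w14.png'),cv2.COLOR_BGR2GRAY)
for rr in (150,230): print(rr,g[rr,333:358])
E
```

```text
[-3.81218163 -1.92515527 -0.31323835] [ 508.03873231 -289.56441664   63.0226125 ] [-0.0037  0.0636  0.998 ] 0.7139730603953012 0.0682141004536838
-100 top z 61.3
0 top z 54.9
93 top z 49.0
98 top z 48.7
150 [ 95  95  95  96  95  95  95  95  96  95  95  95  95  94  93  87 147 205
 197 197 197 198 199 202 203]
230 [164 164 163 164 163 165 164 142 197 218 213 212 212 210 209 253 223 222
 228 230 201 195 198 203 203]
```

View pics/w14.png

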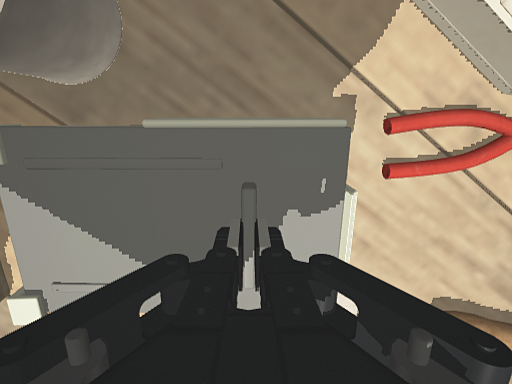

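Call:
{"op": "step_arm", "data": {
  "rows": [
    [0, 0, 0, 0, 0, 0, 20],
    [0, 0, 0, 0, 0, 0, 30],
    [0, 0, 0, 0, 0, 0, 30],
    [0, 0.5, 8, 0, 0, 0, 30],
    [0, 1, 18, 0, 0, 0, 30],
    [0, 1.5, 27, 0, 0, 0, 30],
    [0.5, -10, 30, 0.02, 0, 0, 10],
    [1, -22, 30, 0.04, 0, 0, 0]
  ]
}}

```text
clock: 29.3
eef_pos: [509.6, -311.8, 94.2]
tcp_rot: [-0.531, 1.554, -2.033]
contact_force: [0.5, 0.4, 0.3]
opening: 0.0
```

```bash
python3 - <<'E'
from lid import *
grab('wrist','w15')
e,M,s=tool(); print(s['contact_force'],e,s['opening'],tub(e)); print(plan2([510,-327,70],[0,0,1],[.9973,.0732,0]))
n,q,rs,P=fit('w15',[(130,170,30,200),(150,230,270,320)]); print(n.round(4),rs)
for Y in (-100,-85,0,93,98):
    w=np.array([503.7,-242.6])+Y*np.array([-.0732,.9973]); print(Y, 'top z',(q[2]-((w-q[:2])@n[:2])/n[2]).round(1))
E
```

```text
[ 0.56517314 -1.73922868 -0.38957163] [ 509.79597139 -313.52265984   94.17898555] 0.0030266931529638916 [[  0.9 -71.2]]
(array([  0.2, -13.5, -24.2]), array([ 0.015, -0.007,  0.006]))
[-0.9104  0.1086  0.3992] 1.1534080404523057
-100 top z 8.5
-85 top z 1.9
0 top z -35.4
93 top z -76.1
98 top z -78.3
```

View pics/w15.png

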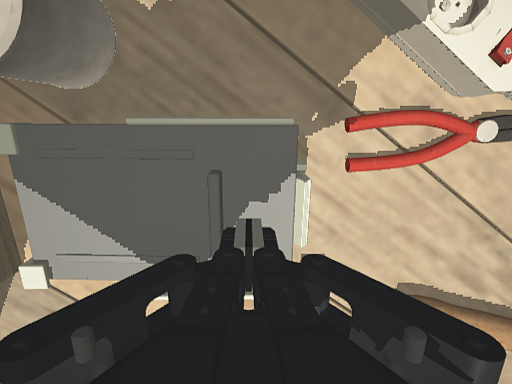

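Call:
{"op": "step_arm", "data": {
  "rows": [
    [0, -4, 0, 0.007, -0.003, 0, 0],
    [0, -8, 0, 0.015, -0.007, 0, 0],
    [0, -12, -5, 0.015, -0.007, 0, 0],
    [0, -13.5, -12, 0.015, -0.007, 0, 0],
    [0, -13.5, -20, 0.015, -0.007, 0, 0],
    [0, -13.5, -26, 0.015, -0.007, 0, 0],
    [0, -13.5, -30, 0.015, -0.007, 0, 0],
    [0, -13.5, -32, 0.015, -0.007, 0, 0]
  ]
}}

```text
clock: 30.35
eef_pos: [509.8, -326.9, 61.9]
tcp_rot: [-2.802, 1.571, 1.978]
contact_force: [-1.0, -1.1, 0.1]
opening: -0.008
```

Call:
{"op": "step_arm", "data": {
  "rows": [
    [0, 0, -2, 0, 0, 0, 0],
    [0, 0, -4, 0, 0, 0, 0],
    [0, 0, -6, 0, 0, 0, 0],
    [0, 0, -8, 0, 0, 0, 0],
    [0, 0, -9.5, 0, 0, 0, 0],
    [0, 0, -11, 0, 0, 0, 0],
    [0, 0, -12, 0, 0, 0, 0],
    [0, 0, -13, 0, 0, 0, 0]
  ]
}}

```text
clock: 31.35
eef_pos: [509.7, -326.8, 48.7]
tcp_rot: [-2.592, 1.57, 2.188]
contact_force: [-0.5, 0.1, 0.3]
opening: 0.002
```

Call:
{"op": "step_arm", "data": {
  "rows": [
    [0, 0, -0.5, 0, 0, 0, 0],
    [0, 0, -1, 0, 0, 0, 0],
    [0, 0, -1.5, 0, 0, 0, 0],
    [0, 0, -2, 0, 0, 0, 0],
    [0, 0, -2.5, 0, 0, 0, 0],
    [0, 0, -2.5, 0, 0, 0, 0],
    [0, 0, -2.5, 0, 0, 0, 0],
    [0, 0, -2.5, 0, 0, 0, 0]
  ]
}}

```text
clock: 32.35
eef_pos: [509.8, -326.9, 48.0]
tcp_rot: [3.007, 1.571, 1.504]
contact_force: [-6.0, 4.4, 19.2]
opening: -0.001
```

Call:
{"op": "step_arm", "data": {
  "rows": [
    [0, 0, 4, 0, 0, 0, 0],
    [0, 0, 15, 0, 0, 0, 0],
    [0, 0, 40, 0, 0, 0, 0],
    [0, 0, 70, 0, 0, 0, 0],
    [-15, 0, 100, 0, 0, 0, 0],
    [-30, 5, 130, 0, 0, 0, 0],
    [-45, 15, 160, 0, 0, 0, 0],
    [-60, 25, 180, 0, 0, 0, 0]
  ]
}}

```text
clock: 33.35
eef_pos: [449.7, -301.9, 229.9]
tcp_rot: [0.961, 1.569, -0.542]
contact_force: [0.6, 0.5, 0.9]
opening: -0.001
```

```bash
python3 - <<'E'
from lid import *
for c in ('wrist','side','top'): grab(c,c+'16')
a=cv2.imread('pics/side16.png')[150:260,230:370]
cv2.imwrite('pics/s16c.png',np.hstack([cv2.resize(a,(400,314),interpolation=cv2.INTER_CUBIC),cv2.resize(cv2.imread('pics/wrist16.png'),(400,314))]))
P=wcloud('wrist16'); T=tub(P.reshape(-1,3)).reshape(384,512,2)
for Y in (-105,-100,-95,-85,-70,-20,20,60,80,88,92,96):
    print(Y,[float(np.median(P[...,2][(abs(T[...,1]-Y)<2)&(abs(T[...,0]-X)<3)]).round(1)) for X in (-40,-20,0,20,40)])
Q=cloud('top',np.load('pics/top16.npz')['d']); m=(abs(Q[...,0]-497)<100)&(abs(Q[...,1]+68)<60)&(Q[...,2]>22)&(Q[...,2]<45)
w=Q[m]; print('offcut',len(w),cv2.minAreaRect(w[:,:2].astype(np.float32)),np.median(w[:,2]))
E
```

```text
-105 [nan, 59.0, 58.9, 57.9, nan]
-100 [48.0, 51.5, 51.6, 51.3, 47.9]
-95 [48.3, 48.0, 48.8, 48.3, 48.1]
-85 [48.8, 47.7, 48.3, 48.6, 48.5]
-70 [324.7, 48.6, 48.0, 48.3, 48.2]
-20 [50.0, 47.7, 48.6, 48.6, 50.0]
20 [50.0, 48.6, 48.2, 48.2, 49.8]
60 [49.6, 48.4, 48.3, 48.4, 49.6]
80 [48.8, 48.1, 48.3, 48.3, 48.8]
88 [48.3, 48.5, 48.4, 48.1, 49.2]
92 [48.1, 48.3, 47.8, 48.7, 49.7]
96 [48.3, 48.5, 48.1, 48.0, 51.3]
offcut 1049 ((495.10601806640625, -65.51959228515625), (160.3380889892578, 45.973567962646484), 5.9688191413879395) 30.62855867520784
  return _methods._mean(a, axis=axis, dtype=dtype,
  ret = ret.dtype.type(ret / rcount)
```

View pics/s16c.png

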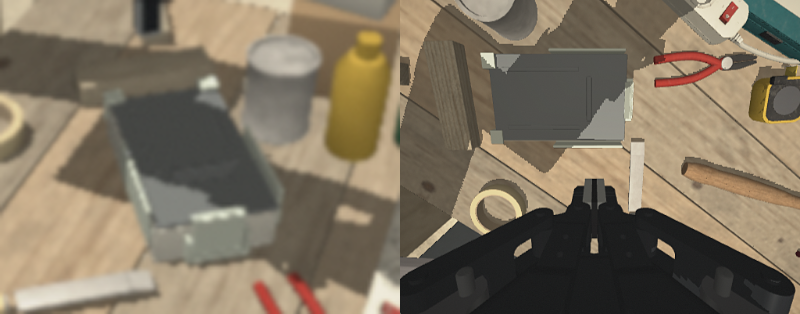

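View pics/top16.png

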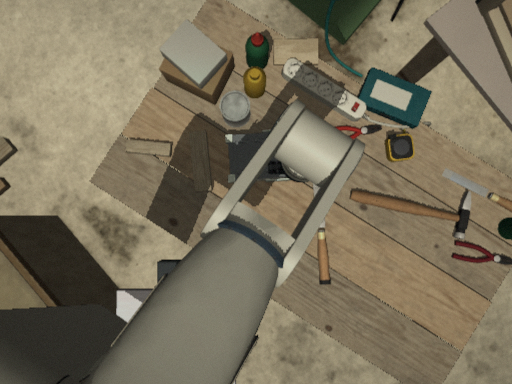

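```bash
python3 -c "
from rig import order
print(order.sign_off())"
```

```text
the job is handed in; nothing more can be done
None
```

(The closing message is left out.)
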